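# Close-pack stand-off insulators in the parts tray

## Task

Take the three hexagonal stand-offs out of the sloping rack and stand them upright in the parts tray with the one already there, so that all four make one close-packed block with flat faces touching: a compact diamond, in which two of them touch all three others and the other two touch two each. The tray's own stand-off may be shifted. Leave the round stand-off in the rack, the bottle and the screwdriver where they are, and do not bump the microscope.

Things in the scene. Friction and masses are not known exactly. Their poses are not given: they have to be found in the camera images.
- hex_a_center (a point): Hexagonal stand-off insulator, brick-red: plain prism 32 mm across flats (36.95 across corners), 35 mm tall, about 60 g. Starts standing in a pocket of the sloping rack (which one varies), axis square to the slope, turned any way about it. This point is its centre, 17.5 mm above its foot; z runs up along the prism, x is square to one flat face, the other faces follow every 60 degrees. All four are alike.
- hex_b_center (a point): Hexagonal stand-off insulator, brick-red: plain prism 32 mm across flats (36.95 across corners), 35 mm tall, about 60 g. Starts standing in a pocket of the sloping rack (which one varies), axis square to the slope, turned any way about it. This point is its centre, 17.5 mm above its foot; z runs up along the prism, x is square to one flat face, the other faces follow every 60 degrees. All four are alike.
- hex_c_center (a point): Hexagonal stand-off insulator, brick-red: plain prism 32 mm across flats (36.95 across corners), 35 mm tall, about 60 g. Starts standing in a pocket of the sloping rack (which one varies), axis square to the slope, turned any way about it. This point is its centre, 17.5 mm above its foot; z runs up along the prism, x is square to one flat face, the other faces follow every 60 degrees. All four are alike.
- hex_d_center (a point): Hexagonal stand-off insulator, brick-red: plain prism 32 mm across flats (36.95 across corners), 35 mm tall, about 60 g. Starts standing loose on the tray's floor near its middle, turned any way. This point is its centre, 17.5 mm above its foot; z runs up along the prism, x is square to one flat face, the other faces follow every 60 degrees. All four are alike.
- round_center (a point): Round stand-off insulator of the same brick-red moulding, a plain cylinder 36 mm across and 35 mm tall, standing in the remaining pocket of the rack; it is to stay there. This point is its centre, 17.5 mm above its foot, z along its axis.
- tray: Grey parts tray, fixed to the bench left or right of the robot, 160 mm (its x) by 190 mm (its y) outside, walls 5 mm thick; inner floor 150 by 180 mm. Origin on the bench under its centre, z up. Floor top 4 mm above the origin, wall tops 12 mm above it.
- rack: Fixed aluminium rack on the other side: plate 64 mm (x) by 250 mm (y), 14 mm thick, tilted 28 degrees, its face looking up and towards the robot. z is square to the face, x runs up the slope, y is level. Origin: centre of the plate's underside, 30 mm above the bench. Four round pockets 40 mm wide, 5 mm deep at y = -90, -30, 30, 90 mm; stand-offs stand on their floors, 9 mm along z.
- bottle_center (a point): Translucent whitish upright bottle, 52 mm across and 130 mm tall, loose, beyond the tray's far wall; to be left alone. This point is its centre, 65 mm above the bench.
- driver: Screwdriver, 150 mm long, up to about 30 mm high, lying on the bench on the robot's side of the tray; to be left alone. Its x axis runs along it towards the tip.
- microscope_head (a point): Head of the fixed inspection microscope between rack and tray, not to be bumped. This point: on the head's axis at the underside of its ring light, 150 mm above the bench. Ring light 90 mm across, 24 mm high; above it a 52 mm tube, then a camera box 70 (x) by 90 mm (y) from 350 to 380 mm above the bench. z up, x away from the robot.
- microscope: The microscope's stand. Origin on the bench right under the head's axis, z up, x away from the robot. The pillar, 24 mm across and 414 mm high, stands at x = 110 mm, with a bracket 40 mm wide to the head, 255 to 325 mm above the bench; the foot, 14 mm high and 100 mm wide, spans x = 60 to 200 mm.
Mind the look-alikes: they are no part of the job. What is shaped like the part that bears hex_d_center but green or purple is not meant.

How it is judged (in metres and radians):
At the end, for the whole second after the job is handed in: All four hexagons upright (4.5 deg) and at rest on the tray floor in one diamond: five of the six pairs have centres within 34 mm (gap at most 2 mm), faces parallel within 7 deg to hex_d's; round one within 12 mm, bottle (upright) and screwdriver within 15 mm of their starts (((horizontal distance between each of hex_a_center, hex_b_center and hex_c_center below 0.034 m and horizontal distance between each of hex_a_center, hex_b_center, hex_c_center and hex_d_center below 0.034 m) or (horizontal distance between hex_a_center and hex_b_center below 0.034 m and horizontal distance between each of hex_a_center, hex_b_center, hex_c_center and hex_d_center below 0.034 m and horizontal distance between hex_b_center and hex_c_center below 0.034 m) or (horizontal distance between hex_a_center and hex_b_center below 0.034 m and horizontal distance between each of hex_a_center, hex_b_center and hex_c_center below 0.034 m and horizontal distance between each of hex_b_center, hex_c_center and hex_d_center below 0.034 m) or (horizontal distance between hex_a_center and hex_b_center below 0.034 m and horizontal distance between hex_a_center and hex_c_center below 0.034 m and horizontal distance between each of hex_a_center, hex_b_center, hex_c_center and hex_d_center below 0.034 m) or (horizontal distance between hex_a_center and hex_b_center below 0.034 m and horizontal distance between each of hex_a_center, hex_b_center and hex_c_center below 0.034 m and horizontal distance between each of hex_a_center, hex_c_center and hex_d_center below 0.034 m) or (horizontal distance between hex_a_center and hex_b_center below 0.034 m and horizontal distance between each of hex_a_center, hex_b_center and hex_c_center below 0.034 m and horizontal distance between each of hex_a_center, hex_b_center and hex_d_center below 0.034 m)) and (angle between the x axis of hex_a_center and the x axis of hex_d_center, either way round below 0.12 rad or angle between the x axis of hex_a_center and the x axis of hex_d_center, either way round between 0.927 and 1.167 rad) and (angle between the x axis of hex_b_center and the x axis of hex_d_center, either way round below 0.12 rad or angle between the x axis of hex_b_center and the x axis of hex_d_center, either way round between 0.927 and 1.167 rad) and (angle between the x axis of hex_c_center and the x axis of hex_d_center, either way round below 0.12 rad or angle between the x axis of hex_c_center and the x axis of hex_d_center, either way round between 0.927 and 1.167 rad) and angle between each of hex_a_center, hex_b_center, hex_c_center, hex_d_center's own z axis and vertical below 0.08 rad and z of hex_a_center in the frame of tray between 0.0195 and 0.0235 m and x of hex_a_center in the frame of tray between -0.075 and 0.075 m and y of hex_a_center in the frame of tray between -0.09 and 0.09 m and linear speed of each of hex_a, hex_b, hex_c, hex_d below 0.02 m/s and z of hex_b_center in the frame of tray between 0.0195 and 0.0235 m and x of hex_b_center in the frame of tray between -0.075 and 0.075 m and y of hex_b_center in the frame of tray between -0.09 and 0.09 m and z of hex_c_center in the frame of tray between 0.0195 and 0.0235 m and x of hex_c_center in the frame of tray between -0.075 and 0.075 m and y of hex_c_center in the frame of tray between -0.09 and 0.09 m and z of hex_d_center in the frame of tray between 0.0195 and 0.0235 m and x of hex_d_center in the frame of tray between -0.075 and 0.075 m and y of hex_d_center in the frame of tray between -0.09 and 0.09 m and distance of round_center from where it was at the start of the episode below 0.012 m and distance of each of bottle_center, driver from where it was at the start of the episode below 0.015 m and angle between bottle_center's own z axis and vertical below 0.15 rad); the robot touches nothing.
It fails at once if the microscope is bumped (more than 3 N) (contact force between microscope and anything else above 3 N).
It fails at once if the bottle is knocked over (angle between bottle_center's own z axis and vertical above 0.5 rad).
It fails at once if the round stand-off is taken out of its pocket (distance of round_center from where it was at the start of the episode above 0.02 m).
It also fails if it takes over 72 s, if anything falls off the work surface, if the arm or the gripper's body presses on something with over 40 N, if the wrist force passes 120 N, or if a joint passes its speed limit or range.

## Robot

A 7-joint arm with a two-finger parallel gripper is mounted at the origin on the work surface. World frame = base frame: x ahead of the robot, y to its left, z up, the work surface at z = 0. Lengths are in m, angles in degrees, forces in N, time in s.
With the tool pointing down it reaches from about 0.425 to 0.825 m from the base axis. Payload 3.6 kg.
Tool frame: the origin (TCP) lies on the mounting face of the last link; the fingertips stand 173 mm ahead of it and the grasp point (between the pads) lies 155 mm ahead of it; z points along the fingers, y is the line along which they close (so a half turn about z gives the same grasp; the last joint's range is limited). The gripper opens to 85 mm and grips with 20 to 120 N. Pads are 22 mm wide; open, the fingers measure 114 mm over their backs; the gripper's body (76 mm by 85 mm) begins 54 mm behind the grasp point. The pads swing forward as they close: fully open they stand 13 mm farther back than shut.
Start: joints at [63.34, 35.231, -0.722, 81.555, 0.464, 63.22, -2.315], TCP at [0.276, -0.588, 0.405] pointing down, gripper open.
Joint ranges: [-178.69, 178.69], [-17.37, 117.87], [-77.05, 75.6], [15.02, 138.74], [-78.02, 258.01], [0.78, 113.62], [-162.83, 162.83]. Speed limits (degrees/s): [159.86, 159.86, 180, 180, 180, 180, 180].

## Interface

Orientations are given as [roll, pitch, yaw] about the fixed x, y, z axes, in that order (R = Rz(yaw) Ry(pitch) Rx(roll)).
In Python, from workcell import * gives the robot as it stands.
- The arm moves only by the tool step_arm, never from a script. Its argument "commands" is a list of rows, each an object of numbers: "fingers": the finger opening in cm, from 0 to 8.54; "x", "y", "z": the shift along the tool's x, y, z in cm; "ax", "ay", "az": the turn, a rotation vector about the tool's x, y, z in degrees. In form: [{"fingers": .., "x": .., "y": .., "z": .., "ax": .., "ay": .., "az": ..}, ...]. A call has 1 to 5 rows; each row is the pose to reach, as a shift and turn from the pose commanded when the call began, along the tool's axes at that moment; what a row does not reach only later rows make up. A row lasts 1/10 s, in which the tool goes at most 50 mm and 8.59 degrees, less where a joint would pass 70% of its speed; a pose out of reach is approached as far as the arm can. A call with a gripper value outside its range is refused whole. The fingers move at their own pace and stop on an object; "newtons" is the grip in N (left out, the last holds). Time passes only in rows, so rows that repeat a pose let the fingers close. It gives the time, the measured TCP pose, the force, the opening and the grip force at its end, in the units of the state.
- get_state(): the state, without advancing time (a new reading comes with each control period).
- grab_frame(name): name is "scene" or "top"; returns the picture (384x512x3 uint8, blue, green, red); there is no depth.
- camera_info(name): a dict with "camera_matrix" (3x3 intrinsics, pixels), "T" (4x4, takes a point from camera to world coordinates). Camera axes: x right, y up, looking along -z (the intrinsics and any distortion apply to the point x, -y, -z); pixel columns grow to the right and rows downward; lengths in m; the calibration is good to about 2 mm. A picture is of the moment at which its call begins. camera_info takes no time and is no camera call.
- sign_off(): hands the job in; it is judged then, once.
The state is a dict: "t": time; "qpos": joint angles; "qvel": joint speeds; "joint_efforts": joint torques, N m; "tool_pos": TCP position; "tcp_rot": TCP orientation; "contact_force": force on the tool from outside, world axes, zero at the start; "moment": the same for the moment, N m; "grip_width": finger opening in m; "grip_force": force on a finger pad.
Only numpy, scipy, OpenCV 4.12 (cv2) and the standard library are available. Lean on these libraries where they do the work, as an engineer would, in place of code of your own. Each camera call takes 0.05 s, during which the arm holds its last target. There are 200 camera calls.

## Working session

There is one attempt and no reset: what is moved stays moved. The work goes in short steps, Python scripts to look and compute and a tool call to move; the robot and the scene stay as the last step left them, time stands still between calls to the robot, and variables do not carry over. Pictures are saved under pics/ and viewed, at most 10 in all, crops included, and the job is handed in when it is done.

Besides the shell and the picture viewer there is one more tool, called by a JSON object that holds its "fn" and its "kwargs". step_arm: Moves the arm, as the interface text tells. Its arguments: {"type":"object","properties":{"commands":{"type":"array","items":{"type":"object","properties":{"fingers":{"type":"number"},"x":{"type":"number"},"y":{"type":"number"},"z":{"type":"number"},"ax":{"type":"number"},"ay":{"type":"number"},"az":{"type":"number"}}}},"newtons":{"type":"number"}},"required":["commands"]}

```bash
mkdir -p pics; ls; python3 - <<'E'
from workcell import *
import cv2,numpy as np
np.set_printoptions(precision=4,suppress=True)
for n in("scene","top"):
    im=grab_frame(n);cv2.imwrite(f"pics/{n}0.png",im)
    c=camera_info(n);print(n,c)
print(get_state())
E
```

```text
pics
scene {'camera_matrix': array([[355.2419,   0.    , 257.0829],
       [  0.    , 355.2419, 188.9872],
       [  0.    ,   0.    ,   1.    ]]), 'T': array([[-0.6603, -0.6132,  0.4335,  0.9569],
       [ 0.7509, -0.5449,  0.3731,  0.341 ],
       [ 0.0074,  0.572 ,  0.8203,  0.8328],
       [ 0.    ,  0.    ,  0.    ,  1.    ]])}
top {'camera_matrix': array([[379.8949,   0.    , 253.9077],
       [  0.    , 379.8949, 197.3156],
       [  0.    ,   0.    ,   1.    ]]), 'T': array([[ 0.0234,  0.9886, -0.1489,  0.392 ],
       [-0.9997,  0.0248,  0.0072,  0.0374],
       [ 0.0108,  0.1487,  0.9888,  1.2421],
       [ 0.    ,  0.    ,  0.    ,  1.    ]])}
{'t': 0.1, 'qpos': array([63.3406, 35.2827, -0.7228, 81.6307,  0.4646, 63.2219, -2.3143]), 'qvel': array([ 0.1414, -0.0871,  0.032 , -0.232 , -0.1301,  0.0421,  0.0073]), 'joint_efforts': array([  0.0016, -47.0381,   0.2605, -17.157 ,   0.0101,   0.0059,
         0.    ]), 'tool_pos': array([ 0.276 , -0.5882,  0.4037]), 'tcp_rot': array([-179.8677,    0.0021,   25.1454]), 'contact_force': array([-0.4498,  0.78  ,  0.1035]), 'moment': array([0.0147, 0.0241, 0.0018]), 'grip_force': 0.0, 'grip_width': 0.0852239149590178}
```

View pics/scene0.png

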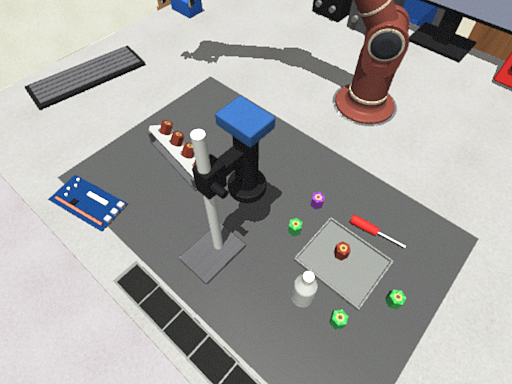

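View pics/top0.png

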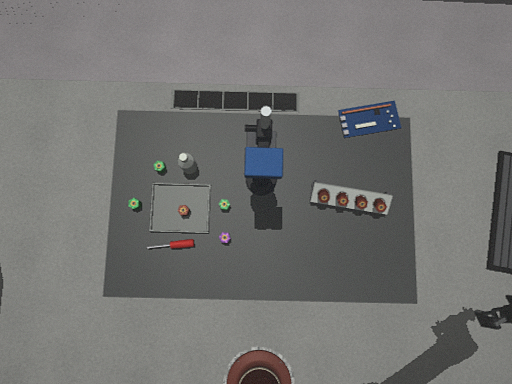

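The scene picture shows the rack at upper left (stand-offs near (166,126), (177,138), (188,150), a fourth behind the pillar) and the tray with hex_d at (342,249). The top picture shows the rack pieces at (324,197), (343,200), (361,202) and (381,205), hex_d at (183,210), the bottle at (187,161) and the driver at (172,245).

```bash
cat > h.py <<'E'
from workcell import *
import cv2,numpy as np
np.set_printoptions(precision=4,suppress=True)
def ray(n,u,v):
    c=camera_info(n);K=c["camera_matrix"];T=c["T"]
    d=np.linalg.inv(K)@[u,v,1.];return T[:3,3],T[:3,:3]@[d[0],-d[1],-d[2]]
def onz(n,u,v,z):
    o,d=ray(n,u,v);return o+d*(z-o[2])/d[2]
def proj(n,p):
    c=camera_info(n);q=np.linalg.inv(c["T"])@np.append(p,1.);K=c["camera_matrix"]
    x=K@[q[0],-q[1],-q[2]];return x[:2]/x[2]
def avg(n,k=4): return np.mean([grab_frame(n).astype(float) for _ in range(k)],0)
E
python3 - <<'E'
from h import *
t=avg("top",6);s=avg("scene",6)
np.save("t.npy",t);np.save("s.npy",s)
f=lambda a,x,y,w,h,k:cv2.resize(np.clip(a[y:y+h,x:x+w],0,255).astype(np.uint8),None,fx=k,fy=k,interpolation=cv2.INTER_CUBIC)
a=f(t,305,175,100,50,8)
b=np.hstack([f(t,168,195,32,32,8),f(s,325,232,34,32,8),f(s,155,112,34,32,8)])
b=np.hstack([b,np.zeros((256,max(0,800-b.shape[1]),3),np.uint8)])[:, :800]
a=a[:340];cv2.imwrite("pics/c1.png",np.vstack([a,b]))
E
```

```text
(no output)
```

View pics/c1.png

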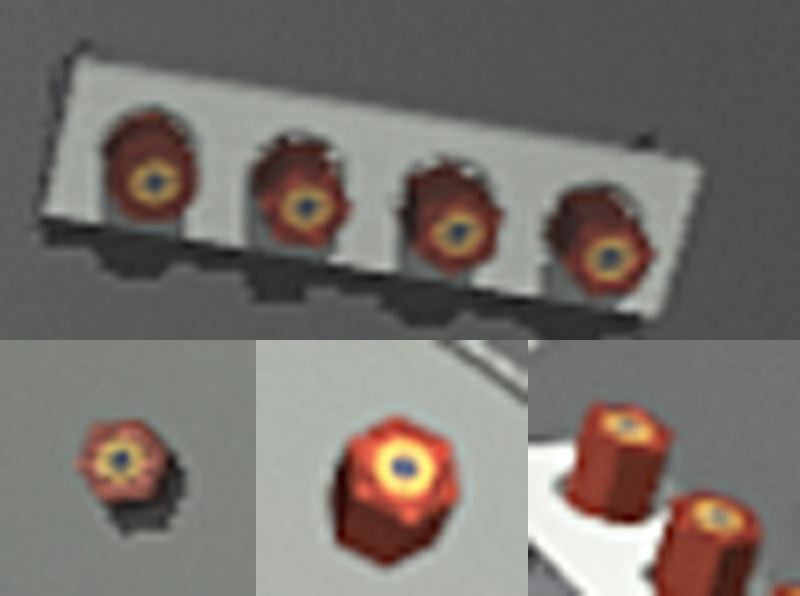

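Crop: four rack parts in the top view. The leftmost, nearest the microscope, has a smooth outline and so is the round one; the other three are hexagons. Each top carries a yellow ring and a blue dot, which I use as its centre.

```bash
cat > m.py <<'E'
from h import *
R28=np.radians(28)
def onplane(n,u,v,p,nn):
    o,d=ray(n,u,v);return o+d*((p-o)@nn)/(d@nn)
def dot(a,u,v,r=7):
    # centroid of the yellow label + blue dot
    u,v=int(u),int(v);c=cv2.resize(a[v-r:v+r+1,u-r:u+r+1].astype(np.float32),None,fx=8,fy=8,interpolation=cv2.INTER_CUBIC)
    y=((c[:,:,1]-0.75*c[:,:,2]>-5)&(c[:,:,2]-c[:,:,0]>45)).astype(np.uint8)
    cs,_=cv2.findContours(y,cv2.RETR_EXTERNAL,cv2.CHAIN_APPROX_NONE)
    k=max(cs,key=cv2.contourArea);(x,yy),_,_=cv2.fitEllipse(cv2.convexHull(k))
    return u-r-.4375+x/8,v-r-.4375+yy/8
def outline(a,u,v,thr,r=11):
    iu,iv=int(u),int(v);c=cv2.resize(np.clip(a[iv-r:iv+r+1,iu-r:iu+r+1],0,255).astype(np.float32),None,fx=8,fy=8,interpolation=cv2.INTER_CUBIC)
    m=((c[:,:,2]-c[:,:,0]>25)&(c[:,:,2]>thr)).astype(np.uint8)
    cs,_=cv2.findContours(m,cv2.RETR_EXTERNAL,cv2.CHAIN_APPROX_NONE)
    k=max(cs,key=cv2.contourArea)[:,0,:];return np.c_[iu-r-.4375+k[:,0]/8,iv-r-.4375+k[:,1]/8]
def hexang(xy,lo=None,hi=None):
    "flat-normal direction mod 60 and strength from boundary radius"
    an=np.arctan2(xy[:,1],xy[:,0]);ra=np.hypot(xy[:,0],xy[:,1])
    b=np.linspace(-np.pi,np.pi,73);i=np.digitize(an,b)-1
    r=np.array([ra[i==k].mean() if (i==k).any() else np.nan for k in range(72)])
    t=(b[:-1]+b[1:])/2;ok=~np.isnan(r)
    if lo is not None: ok&=((np.degrees(t)-lo)%360<(hi-lo))
    A=np.c_[np.ones(ok.sum()),np.cos(t[ok]),np.sin(t[ok]),np.cos(2*t[ok]),np.sin(2*t[ok]),np.cos(6*t[ok]),np.sin(6*t[ok])]
    if lo is not None:A=np.delete(A,[3,4],1)
    s=np.linalg.lstsq(A,r[ok],rcond=None)[0]
    return np.degrees(np.arctan2(-s[-1],-s[-2]))/6,np.hypot(s[-1],s[-2])*1e3,s[0]*1e3
E
python3 - <<'E'
from m import *
t=np.load("t.npy");s=np.load("s.npy")
P=[]
for u,v in((324,197),(343,200),(361,203),(381,207)):
    d=dot(t,u,v);p=onz("top",*d,.0689);P.append(p);print(d,p)
P=np.array(P);print("spacing",np.linalg.norm(np.diff(P,axis=0),axis=1))
y=P[0]-P[3];y/=np.linalg.norm(y);c=P.mean(0);yaw=np.degrees(np.arctan2(-y[0],y[1]))
x0=np.array([y[1],-y[0],0]);zz=np.cos(R28)*np.array([0,0,1])-np.sin(R28)*x0;xx=np.cross(y,zz)
print("yaw",yaw,"x",xx,"y",y,"z",zz,"origin",c-.044*zz)
for k in range(4):
    for thr in(75,90,105):
        d=dot(t,*proj("top",P[k]));o=outline(t,*d,thr)
        w=np.array([onplane("top",a,b,P[k],zz)-P[k] for a,b in o]);xy=np.c_[w@xx,w@y]
        print(k,thr,hexang(xy),hexang(xy,90,270),hexang(xy,70,290))
# scene check of two far parts
for u,v in((168,120),(180,132)):print("scene",onz("scene",*dot(s,u,v),.0689))
dt=dot(t,183,210);pd=onz("top",*dt,.039);ds=dot(s,343,246);ps=onz("scene",*ds,.039);print("d",dt,pd,ds,ps)
for thr in(60,90,110,130):
  for n,a,e,p in(("top",t,dt,pd),("scene",s,ds,ps)):
    o=outline(a,*e,thr);w=np.array([onz(n,q,r,.039)-p for q,r in o]);print(n,thr,hexang(w[:,:2]))
for q in((151,184),(211,185),(209,234),(150,233)):print("tray",onz("top",*q,.012))
print("bottle",onz("top",185,157,.13)," driver",onz("top",193,243,.015),onz("top",148,248,.015))
for q in((246,148),(283,149),(282,178),(245,177)):print("box",onz("top",*q,.38))
E
```

```text
(323.85197353363037, 197.22832536697388) [ 0.5744 -0.1899  0.0689]
(342.8779397010803, 200.48971700668335) [ 0.5656 -0.2494  0.0689]
(361.74989891052246, 203.62873935699463) [ 0.5572 -0.3084  0.0689]
(380.7999782562256, 206.82023668289185) [ 0.5486 -0.3679  0.0689]
spacing [0.0602 0.0596 0.0601]
yaw -8.257577542187633 x [ 0.8738 -0.1268  0.4695] y [0.1436 0.9896 0.    ] z [-0.4646  0.0674  0.8829] origin [ 0.5819 -0.2819  0.0301]
0 75 (np.float64(-8.74739785007141), np.float64(0.1127474303726144), np.float64(17.355037668294273)) (np.float64(3.8323280816931806), np.float64(0.10933062006846574), np.float64(15.984441265525628)) (np.float64(2.8544183334224846), np.float64(0.03979946913072597), np.float64(16.339814198400287))
0 90 (np.float64(-17.142636220964416), np.float64(0.6104267679864691), np.float64(11.329963381380002)) (np.float64(-17.743907351514363), np.float64(0.4370979069687567), np.float64(11.448716896060116)) (np.float64(-18.146799140624847), np.float64(0.5020670332811195), np.float64(11.696333502885793))
0 105 (np.float64(-17.990336554872474), np.float64(0.30121811041100305
[... 2191 characters left out ...]
)) (np.float64(18.46369926753359), np.float64(1.1278406274723434), np.float64(16.133074301281674))
3 90 (np.float64(19.347977404514157), np.float64(1.7078168842105832), np.float64(14.7749902870967)) (np.float64(20.1644690697785), np.float64(1.8292288807775365), np.float64(15.006024872196713)) (np.float64(19.761130869637224), np.float64(1.9496656110023503), np.float64(14.886933694016498))Traceback (most recent call last):
  File "<stdin>", line 13, in <module>
  File "m.py", line 4, in onplane
    o,d=ray(n,u,v);return o+d*((p-o)@nn)/(d@nn)
        ~~~^^^^^^^
  File "h.py", line 5, in ray
    c=camera_info(n);K=c["camera_matrix"];T=c["T"]
ValueError: time passes only in moves, steps and waits
```

```bash
python3 - <<'E'
s=open("h.py").read()
s=s.replace("def ray","C={n:camera_info(n) for n in('scene','top')}\ndef ray").replace("c=camera_info(n)","c=C[n]")
open("h.py","w").write(s)
E
python3 - <<'E'
from m import *
t=np.load("t.npy");s=np.load("s.npy")
for u,v in((168,120),(180,132)):
    try:print("scene",onz("scene",*dot(s,u,v),.0689))
    except Exception as e:print(e)
dt=dot(t,183,210);pd=onz("top",*dt,.039);ds=dot(s,343,246);ps=onz("scene",*ds,.039);print("d",dt,pd,ds,ps)
for thr in(60,90,110,130):
  for n,a,e,p in(("top",t,dt,pd),("scene",s,ds,ps)):
    o=outline(a,*e,thr);w=np.array([onz(n,q,r,.039)-p for q,r in o]);print(n,thr,*np.round(hexang(w[:,:2]),2))
for q in((151,184),(211,185),(209,234),(150,233)):print("tray",onz("top",*q,.012))
print("bottle",onz("top",185,157,.13)," driver",onz("top",193,243,.015),onz("top",148,248,.015))
for q in((246,148),(283,149),(282,178),(245,177)):print("box",onz("top",*q,.38))
st=get_state();print(st["t"])
E
```

```text
scene [ 0.55   -0.3698  0.0689]
scene [ 0.5585 -0.3103  0.0689]
d (182.61070775985718, 209.55566263198853) [0.5281 0.2545 0.039 ] (343.0621609687805, 247.46909523010254) [0.5286 0.2526 0.039 ]
top 60 9.21 0.99 17.19
scene 60 18.53 0.63 20.56
top 90 8.82 1.03 16.83
scene 90 14.02 1.25 18.3
top 110 7.52 1.11 16.37
scene 110 10.63 1.15 17.46
top 130 9.35 1.57 14.77
scene 130 10.61 1.29 17.09
tray [0.613  0.3673 0.012 ]
tray [0.6146 0.1705 0.012 ]
tray [0.4541 0.1705 0.012 ]
tray [0.4527 0.3603 0.012 ]
bottle [0.6767 0.2391 0.13  ]  driver [0.424  0.2201 0.015 ] [0.4047 0.3628 0.015 ]
box [0.638  0.0524 0.38  ]
box [ 0.6379 -0.0342  0.38  ]
box [ 0.5686 -0.0327  0.38  ]
box [0.5688 0.0529 0.38  ]
0.7
```

```bash
cat > mv.py <<'E'
import sys,numpy as np
from scipy.spatial.transform import Rotation as R
from workcell import get_state
np.set_printoptions(precision=2,suppress=True)
yr=np.array([.1436,.9896,0]);zr=np.array([-.4646,.0674,.8829]);xr=np.cross(yr,zr)
org=np.array([.5819,-.2819,.0301])
def rackpose(y,ang,h):
    "grasp point at height h over foot, closing axis ang in rack frame"
    a=np.radians(ang);cl=np.cos(a)*xr+np.sin(a)*yr
    return org+y*yr+(.009+h)*zr,-zr,cl
def down(x,y,z,ang):
    a=np.radians(ang);return np.array([x,y,z]),np.array([0,0,-1.]),np.array([np.cos(a),np.sin(a),0])
def plan(*poses,cur=None):
    "print moves from pose to pose; each as shift cm / turn deg in tool axes at its start"
    if cur is None:
        s=get_state();T=np.array(s["tool_pos"]);Q=R.from_euler("xyz",s["tcp_rot"],degrees=True)
        print("t",s["t"],"q",np.array(s["qpos"]),"grasp",T+.155*Q.as_matrix()[:,2])
    else:T,Q=cur
    for g,z,c in poses:
        best=None
        for sg in(1,-1):
            y=sg*c;M=np.c_[np.cross(y,z),y,z];N=R.from_matrix(M);dr=(Q.inv()*N).as_rotvec(degrees=True)
            if best is None or np.linalg.norm(dr)<np.linalg.norm(best[0]):best=(dr,N)
        N=best[1];P=g-.155*N.as_matrix()[:,2]
        print("xyz",Q.inv().apply(P-T)*100,"rot",best[0],"| tcp",P)
        T,Q=P,N
E
python3 - <<'E'
from mv import *
plan(rackpose(-.0905,18,.100),rackpose(-.0905,18,.026),rackpose(-.0905,18,.12))
E
```

```text
t 0.7 q [63.34 35.23 -0.72 81.56  0.46 63.22 -2.31] grasp [ 0.28 -0.59  0.25]
xyz [ 25.37 -14.02  14.15] rot [-28.36   9.93 -73.02] | tcp [ 0.45 -0.35  0.26]
xyz [0.  0.  7.4] rot [0. 0. 0.] | tcp [ 0.48 -0.36  0.2 ]
xyz [-0.  -0.  -9.4] rot [0. 0. 0.] | tcp [ 0.44 -0.35  0.28]
```

{"fn": "step_arm", "kwargs": {"commands": [{"fingers": 6, "x": 25.37, "y": -14.02, "z": 14.15, "ax": -28.36, "ay": 9.93, "az": -73.02}, {"fingers": 6, "x": 25.37, "y": -14.02, "z": 14.15, "ax": -28.36, "ay": 9.93, "az": -73.02}, {"fingers": 6, "x": 25.37, "y": -14.02, "z": 14.15, "ax": -28.36, "ay": 9.93, "az": -73.02}, {"fingers": 6, "x": 25.37, "y": -14.02, "z": 14.15, "ax": -28.36, "ay": 9.93, "az": -73.02}, {"fingers": 6, "x": 25.37, "y": -14.02, "z": 14.15, "ax": -28.36, "ay": 9.93, "az": -73.02}]}}

```text
t: 1.2
tool_pos: [0.4088, -0.4051, 0.2949]
tcp_rot: [163.8, 0.3, 65.4]
contact_force: [-0.0, -0.4, -0.1]
grip_width: 0.0603
grip_force: 0.0
```

```bash
python3 - <<'E'
from mv import *
plan(rackpose(-.0905,18,.100),rackpose(-.0905,18,.026))
E
```

```text
t 1.2 q [ 52.48  34.48 -13.35 106.99   7.02  23.8   11.85] grasp [ 0.45 -0.42  0.15]
xyz [6.25 0.34 3.37] rot [-12.72   4.53 -32.97] | tcp [ 0.45 -0.35  0.26]
xyz [0.  0.  7.4] rot [0. 0. 0.] | tcp [ 0.48 -0.36  0.2 ]
```

{"fn": "step_arm", "kwargs": {"commands": [{"fingers": 6, "x": 6.25, "y": 0.34, "z": 3.37, "ax": -12.72, "ay": 4.53, "az": -32.97}, {"fingers": 6, "x": 6.25, "y": 0.34, "z": 3.37, "ax": -12.72, "ay": 4.53, "az": -32.97}, {"fingers": 6, "x": 6.25, "y": 0.34, "z": 3.37, "ax": -12.72, "ay": 4.53, "az": -32.97}, {"fingers": 6, "x": 6.25, "y": 0.34, "z": 3.37, "ax": -12.72, "ay": 4.53, "az": -32.97}, {"fingers": 6, "x": 6.25, "y": 0.34, "z": 3.37, "ax": -12.72, "ay": 4.53, "az": -32.97}]}}

```text
t: 1.7
tool_pos: [0.445, -0.3559, 0.263]
tcp_rot: [153.3, 8.1, 97.4]
contact_force: [-1.0, 0.3, 0.4]
grip_width: 0.0598
grip_force: 0.0
```

```bash
python3 - <<'E'
from mv import *
plan(rackpose(-.0905,18,.100),rackpose(-.0905,18,.026))
plan(rackpose(-.0905,18,.026))
E
```

```text
t 1.7 q [ 57.42  38.77 -27.16 112.19  19.48   8.2   29.91] grasp [ 0.52 -0.37  0.13]
xyz [0.2  0.16 0.02] rot [-0.19 -0.04 -0.37] | tcp [ 0.45 -0.35  0.26]
xyz [0.  0.  7.4] rot [0. 0. 0.] | tcp [ 0.48 -0.36  0.2 ]
t 1.7 q [ 57.42  38.77 -27.16 112.19  19.48   8.2   29.91] grasp [ 0.52 -0.37  0.13]
xyz [0.2  0.18 7.42] rot [-0.19 -0.04 -0.37] | tcp [ 0.48 -0.36  0.2 ]
```

{"fn": "step_arm", "kwargs": {"commands": [{"fingers": 6, "x": 0.2, "y": 0.17, "z": 3.5, "ax": -0.2, "az": -0.4}, {"fingers": 6, "x": 0.2, "y": 0.17, "z": 6, "ax": -0.2, "az": -0.4}, {"fingers": 6, "x": 0.2, "y": 0.17, "z": 7.4, "ax": -0.2, "az": -0.4}, {"fingers": 6, "x": 0.2, "y": 0.17, "z": 7.4, "ax": -0.2, "az": -0.4}]}}

```text
invalid input at $.commands[0]: expected keys fingers, x, y, z, ax, ay, az
```

{"fn": "step_arm", "kwargs": {"commands": [{"fingers": 0}, {"fingers": 0}, {"fingers": 0}, {"fingers": 0}, {"fingers": 0}], "newtons": 25}}

```text
invalid input at $.commands[0]: expected keys fingers, x, y, z, ax, ay, az
```

```bash
python3 - <<'E'
from mv import *
plan(rackpose(-.0905,18,.026))
s=get_state();print(s["grip_width"],s["grip_force"],s["contact_force"])
E
```

```text
t 1.7 q [ 57.42  38.77 -27.16 112.19  19.48   8.2   29.91] grasp [ 0.52 -0.37  0.13]
xyz [0.2  0.18 7.42] rot [-0.19 -0.04 -0.37] | tcp [ 0.48 -0.36  0.2 ]
0.05982045874961491 0.0 [-1.03  0.29  0.42]
```

All keys are required.

{"fn": "step_arm", "kwargs": {"commands": [{"fingers": 6, "x": 0.2, "y": 0.17, "z": 3.5, "ax": -0.2, "ay": 0, "az": -0.4}, {"fingers": 6, "x": 0.2, "y": 0.17, "z": 6, "ax": -0.2, "ay": 0, "az": -0.4}, {"fingers": 6, "x": 0.2, "y": 0.17, "z": 7.4, "ax": -0.2, "ay": 0, "az": -0.4}, {"fingers": 6, "x": 0.2, "y": 0.17, "z": 7.4, "ax": -0.2, "ay": 0, "az": -0.4}]}}

```text
t: 2.1
tool_pos: [0.4815, -0.3575, 0.197]
tcp_rot: [153.3, 8.2, 97.8]
contact_force: [0.0, -0.3, 0.1]
grip_width: 0.0601
grip_force: 0.0
```

{"fn": "step_arm", "kwargs": {"commands": [{"fingers": 0, "x": 0, "y": 0, "z": 0, "ax": 0, "ay": 0, "az": 0}, {"fingers": 0, "x": 0, "y": 0, "z": 0, "ax": 0, "ay": 0, "az": 0}, {"fingers": 0, "x": 0, "y": 0, "z": 0, "ax": 0, "ay": 0, "az": 0}, {"fingers": 0, "x": 0, "y": 0, "z": 0, "ax": 0, "ay": 0, "az": 0}], "newtons": 25}}

```text
t: 2.5
tool_pos: [0.4807, -0.3583, 0.1995]
tcp_rot: [153.1, 8.4, 97.8]
contact_force: [-2.0, 0.3, 5.5]
grip_width: 0.0318
grip_force: 25.4
```

```bash
python3 - <<'E'
from mv import *
plan(rackpose(-.0905,18,.026))
s=get_state();print(s["grip_width"],s["grip_force"],s["contact_force"])
E
```

```text
t 2.5 q [ 50.7   45.6  -20.76 109.63  20.57   2.16  28.47] grasp [ 0.55 -0.37  0.06]
xyz [-0.01 -0.09  0.14] rot [0.05 0.06 0.06] | tcp [ 0.48 -0.36  0.2 ]
0.031786294858082764 25.439931226428598 [-1.95  0.31  5.47]
```

```bash
python3 - <<'E'
from mv import *
plan(rackpose(-.0905,18,.10),down(.47,-.25,.15,9),down(.44,-.03,.15,9),down(.44,.10,.15,9),down(.54,.287,.10,9))
E
```

```text
t 2.5 q [ 50.7   45.6  -20.76 109.63  20.57   2.16  28.47] grasp [ 0.55 -0.37  0.06]
xyz [-0.02 -0.08 -7.26] rot [0.05 0.06 0.06] | tcp [ 0.45 -0.35  0.26]
xyz [ 9.24  5.87 -3.29] rot [26.69  8.48  0.73] | tcp [ 0.47 -0.25  0.31]
xyz [22.2   0.48  0.  ] rot [0. 0. 0.] | tcp [ 0.44 -0.03  0.31]
xyz [12.84  2.03  0.  ] rot [0. 0. 0.] | tcp [0.44 0.1  0.31]
xyz [16.91 12.8   5.  ] rot [0. 0. 0.] | tcp [0.54 0.29 0.26]
```

{"fn": "step_arm", "kwargs": {"commands": [{"fingers": 0, "x": 0, "y": 0, "z": -2, "ax": 0, "ay": 0, "az": 0}, {"fingers": 0, "x": 0, "y": 0, "z": -5, "ax": 0, "ay": 0, "az": 0}, {"fingers": 0, "x": 0, "y": 0, "z": -7.3, "ax": 0, "ay": 0, "az": 0}]}}

```text
t: 2.8
tool_pos: [0.4464, -0.3529, 0.264]
tcp_rot: [153.2, 8.4, 97.8]
contact_force: [0.3, -0.8, -0.4]
grip_width: 0.0315
grip_force: 25.0
```

{"fn": "step_arm", "kwargs": {"commands": [{"fingers": 0, "x": 9.2, "y": 5.9, "z": -3.3, "ax": 26.7, "ay": 8.5, "az": 0.7}, {"fingers": 0, "x": 9.2, "y": 5.9, "z": -3.3, "ax": 26.7, "ay": 8.5, "az": 0.7}, {"fingers": 0, "x": 9.2, "y": 5.9, "z": -3.3, "ax": 26.7, "ay": 8.5, "az": 0.7}, {"fingers": 0, "x": 9.2, "y": 5.9, "z": -3.3, "ax": 26.7, "ay": 8.5, "az": 0.7}, {"fingers": 0, "x": 9.2, "y": 5.9, "z": -3.3, "ax": 26.7, "ay": 8.5, "az": 0.7}]}}

```text
t: 3.3
tool_pos: [0.4717, -0.2487, 0.3055]
tcp_rot: [179.9, 0.0, 99.2]
contact_force: [-0.2, -0.2, -0.9]
grip_width: 0.0316
grip_force: 25.2
```

```bash
python3 - <<'E'
from mv import *
plan(down(.44,-.03,.15,9),down(.44,.10,.15,9),down(.54,.287,.10,9))
E
```

```text
t 3.3 q [ 38.15  33.21 -19.22 107.25  15.63  42.02  19.39] grasp [ 0.47 -0.25  0.15]
xyz [22.1   0.38  0.04] rot [0.06 0.04 0.23] | tcp [ 0.44 -0.03  0.31]
xyz [12.84  2.03  0.  ] rot [0. 0. 0.] | tcp [0.44 0.1  0.31]
xyz [16.91 12.8   5.  ] rot [0. 0. 0.] | tcp [0.54 0.29 0.26]
```

{"fn": "step_arm", "kwargs": {"commands": [{"fingers": 0, "x": 22.1, "y": 0.4, "z": 0, "ax": 0, "ay": 0, "az": 0.2}, {"fingers": 0, "x": 22.1, "y": 0.4, "z": 0, "ax": 0, "ay": 0, "az": 0.2}, {"fingers": 0, "x": 22.1, "y": 0.4, "z": 0, "ax": 0, "ay": 0, "az": 0.2}, {"fingers": 0, "x": 22.1, "y": 0.4, "z": 0, "ax": 0, "ay": 0, "az": 0.2}, {"fingers": 0, "x": 22.1, "y": 0.4, "z": 0, "ax": 0, "ay": 0, "az": 0.2}]}}

```text
t: 3.8
tool_pos: [0.4386, -0.0269, 0.3051]
tcp_rot: [180.0, -0.1, 99.2]
contact_force: [0.4, -0.4, -0.5]
grip_width: 0.0316
grip_force: 25.2
```

{"fn": "step_arm", "kwargs": {"commands": [{"fingers": 0, "x": 12.8, "y": 2, "z": 0, "ax": 0, "ay": 0, "az": 0}, {"fingers": 0, "x": 12.8, "y": 2, "z": 0, "ax": 0, "ay": 0, "az": 0}, {"fingers": 0, "x": 12.8, "y": 2, "z": 0, "ax": 0, "ay": 0, "az": 0}, {"fingers": 0, "x": 12.8, "y": 2, "z": 0, "ax": 0, "ay": 0, "az": 0}]}}

```text
t: 4.2
tool_pos: [0.4396, 0.1032, 0.3053]
tcp_rot: [179.8, -0.2, 99.4]
contact_force: [0.2, -0.8, -0.2]
grip_width: 0.0319
grip_force: 25.2
```

{"fn": "step_arm", "kwargs": {"commands": [{"fingers": 0, "x": 16.9, "y": 12.8, "z": 5, "ax": 0, "ay": 0, "az": 0}, {"fingers": 0, "x": 16.9, "y": 12.8, "z": 5, "ax": 0, "ay": 0, "az": 0}, {"fingers": 0, "x": 16.9, "y": 12.8, "z": 5, "ax": 0, "ay": 0, "az": 0}, {"fingers": 0, "x": 16.9, "y": 12.8, "z": 5, "ax": 0, "ay": 0, "az": 0}, {"fingers": 0, "x": 16.9, "y": 12.8, "z": 5, "ax": 0, "ay": 0, "az": 0}]}}

```text
t: 4.7
tool_pos: [0.5413, 0.2888, 0.2535]
tcp_rot: [179.9, -0.2, 99.0]
contact_force: [-0.8, -0.5, -0.1]
grip_width: 0.0315
grip_force: 25.2
```

```bash
python3 - <<'E'
from mv import *
d=np.array([.5283,.2535]);u=lambda a:np.array([np.cos(np.radians(a)),np.sin(np.radians(a))])
a=d+.036*u(69)+0*u(99)
plan(down(*a,.036,9),down(*a,.0314,9))
E
```

```text
t 4.7 q [-21.08  42.61 -15.02  96.51  14.74  42.66 -34.15] grasp [0.54 0.29 0.1 ]
xyz [-0.19 -0.05  6.25] rot [ 0.08 -0.22  0.03] | tcp [0.54 0.29 0.19]
xyz [0.   0.   0.46] rot [0. 0. 0.] | tcp [0.54 0.29 0.19]
```

{"fn": "step_arm", "kwargs": {"commands": [{"fingers": 0, "x": -0.2, "y": 0, "z": 4, "ax": 0, "ay": -0.2, "az": 0}, {"fingers": 0, "x": -0.2, "y": 0, "z": 6, "ax": 0, "ay": -0.2, "az": 0}, {"fingers": 0, "x": -0.2, "y": 0, "z": 6.3, "ax": 0, "ay": -0.2, "az": 0}, {"fingers": 0, "x": -0.2, "y": 0, "z": 6.6, "ax": 0, "ay": -0.2, "az": 0}, {"fingers": 0, "x": -0.2, "y": 0, "z": 6.6, "ax": 0, "ay": -0.2, "az": 0}]}}

```text
t: 5.2
tool_pos: [0.5411, 0.2829, 0.1897]
tcp_rot: [179.9, 0.2, 98.8]
contact_force: [-0.4, 0.9, 0.0]
grip_width: 0.0314
grip_force: 25.2
```

```bash
python3 - <<'E'
from mv import *
for i in range(1):
    s=get_state();print(s["tool_pos"][2]-.155,s["contact_force"])
E
```

```text
0.034730943858931246 [-0.41  0.93  0.04]
```

{"fn": "step_arm", "kwargs": {"commands": [{"fingers": 0, "x": 0, "y": 0, "z": 0.2, "ax": 0, "ay": 0, "az": 0}, {"fingers": 0, "x": 0, "y": 0, "z": 0.2, "ax": 0, "ay": 0, "az": 0}]}}

```text
t: 5.4
tool_pos: [0.5408, 0.2835, 0.1878]
tcp_rot: [179.9, 0.2, 98.9]
contact_force: [-0.6, -0.4, -1.0]
grip_width: 0.0316
grip_force: 25.2
```

{"fn": "step_arm", "kwargs": {"commands": [{"fingers": 0, "x": 0, "y": 0, "z": 0.15, "ax": 0, "ay": 0, "az": 0}, {"fingers": 0, "x": 0, "y": 0, "z": 0.15, "ax": 0, "ay": 0, "az": 0}]}}

```text
t: 5.6
tool_pos: [0.5408, 0.2837, 0.1871]
tcp_rot: [179.9, 0.2, 98.9]
contact_force: [-0.6, -0.7, 5.4]
grip_width: 0.0317
grip_force: 26.0
```

{"fn": "step_arm", "kwargs": {"commands": [{"fingers": 4.6, "x": 0, "y": 0, "z": 0, "ax": 0, "ay": 0, "az": 0}, {"fingers": 4.6, "x": 0, "y": 0, "z": 0, "ax": 0, "ay": 0, "az": 0}, {"fingers": 4.6, "x": 0, "y": 0, "z": 0, "ax": 0, "ay": 0, "az": 0}]}}

```text
t: 5.9
tool_pos: [0.5404, 0.2836, 0.1854]
tcp_rot: [-180.0, 0.2, 98.9]
contact_force: [0.1, -0.7, -0.2]
grip_width: 0.0459
grip_force: 0.0
```

{"fn": "step_arm", "kwargs": {"commands": [{"fingers": 4.6, "x": 0, "y": 0, "z": -2, "ax": 0, "ay": 0, "az": 0}, {"fingers": 6, "x": 0, "y": 0, "z": -6, "ax": 0, "ay": 0, "az": 0}, {"fingers": 8.2, "x": 0, "y": 0, "z": -8, "ax": 0, "ay": 0, "az": 0}, {"fingers": 8.2, "x": 0, "y": 0, "z": -8, "ax": 0, "ay": 0, "az": 0}, {"fingers": 8.2, "x": 0, "y": 0, "z": -8, "ax": 0, "ay": 0, "az": 0}]}}

```text
t: 6.4
tool_pos: [0.5403, 0.2837, 0.2654]
tcp_rot: [-180.0, 0.2, 98.9]
contact_force: [-0.5, 0.1, -0.2]
grip_width: 0.0819
grip_force: 0.0
```

```bash
python3 - <<'E'
from h import *
from mv import *
s=avg("scene",4);t=avg("top",4);np.save("s.npy",s);np.save("t.npy",t)
f=lambda a,x,y,w,h,k:cv2.resize(np.clip(a[y:y+h,x:x+w],0,255).astype(np.uint8),None,fx=k,fy=k,interpolation=cv2.INTER_CUBIC)
cv2.imwrite("pics/c2.png",np.hstack([f(s,300,200,80,100,5),f(t,150,165,80,100,5)]))
plan(down(.534,.2685,.030,69))
E
```

```text
t 6.8 q [-20.7   41.55 -15.12  96.52  14.66  44.04 -33.9 ] grasp [0.54 0.28 0.11]
xyz [-1.39 -0.85  7.98] rot [ -0.19   0.16 -60.09] | tcp [0.53 0.27 0.18]
```

View pics/c2.png

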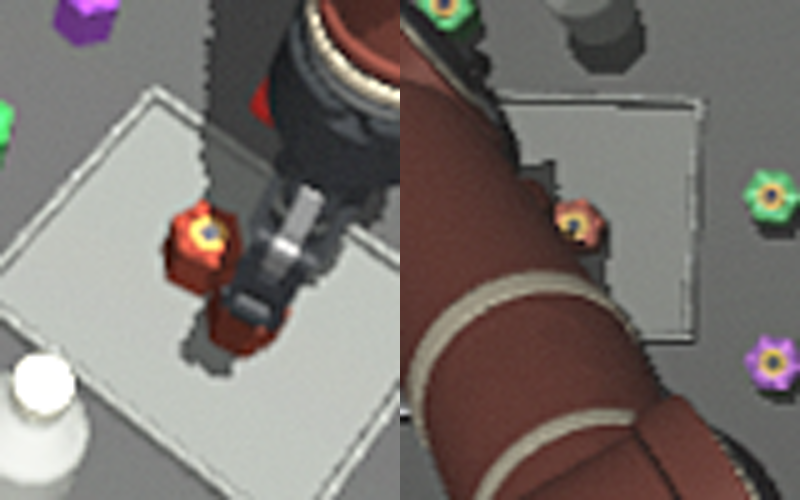

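The left (scene) crop shows the placed hex standing next to hex_d (210,235), partly under the gripper. Next I squeeze the pair along the 69° axis.

{"fn": "step_arm", "kwargs": {"commands": [{"fingers": 8.2, "x": -1.4, "y": -0.85, "z": 0, "ax": -0.2, "ay": 0.2, "az": -60.1}, {"fingers": 8.2, "x": -1.4, "y": -0.85, "z": 0, "ax": -0.2, "ay": 0.2, "az": -60.1}, {"fingers": 8.2, "x": -1.4, "y": -0.85, "z": 0, "ax": -0.2, "ay": 0.2, "az": -60.1}, {"fingers": 8.2, "x": -1.4, "y": -0.85, "z": 0, "ax": -0.2, "ay": 0.2, "az": -60.1}, {"fingers": 8.2, "x": -1.4, "y": -0.85, "z": 0, "ax": -0.2, "ay": 0.2, "az": -60.1}]}}

```text
t: 7.3
tool_pos: [0.5342, 0.2686, 0.2653]
tcp_rot: [180.0, 0.1, 142.2]
contact_force: [0.2, -0.3, -0.1]
grip_width: 0.0816
grip_force: 0.0
```

{"fn": "step_arm", "kwargs": {"commands": [{"fingers": 8.2, "x": 0, "y": 0, "z": 0, "ax": 0, "ay": 0, "az": -17.2}, {"fingers": 8.2, "x": 0, "y": 0, "z": 0, "ax": 0, "ay": 0, "az": -17.2}, {"fingers": 8.2, "x": 0, "y": 0, "z": 0, "ax": 0, "ay": 0, "az": -17.2}, {"fingers": 8.2, "x": 0, "y": 0, "z": 0, "ax": 0, "ay": 0, "az": -17.2}]}}

```text
t: 7.7
tool_pos: [0.5343, 0.2685, 0.2653]
tcp_rot: [180.0, 0.0, 158.9]
contact_force: [0.0, -0.4, -0.7]
grip_width: 0.0821
grip_force: 0.0
```

```bash
python3 - <<'E'
from mv import *
plan(down(.534,.2685,.030,69))
E
```

```text
t 7.7 q [ -9.75  43.4  -31.88  98.35  29.84  46.92  13.43] grasp [0.53 0.27 0.11]
xyz [ 0.03 -0.01  8.03] rot [ 0.01  0.04 -0.11] | tcp [0.53 0.27 0.18]
```

{"fn": "step_arm", "kwargs": {"commands": [{"fingers": 8.2, "x": 0, "y": 0, "z": 4, "ax": 0, "ay": 0, "az": 0}, {"fingers": 8.2, "x": 0, "y": 0, "z": 7, "ax": 0, "ay": 0, "az": 0}, {"fingers": 8.2, "x": 0, "y": 0, "z": 8, "ax": 0, "ay": 0, "az": 0}, {"fingers": 8.2, "x": 0, "y": 0, "z": 8, "ax": 0, "ay": 0, "az": 0}]}}

```text
t: 8.1
tool_pos: [0.5338, 0.2686, 0.1842]
tcp_rot: [-179.9, -0.0, 159.0]
contact_force: [0.2, -0.2, -0.7]
grip_width: 0.082
grip_force: 0.0
```

{"fn": "step_arm", "kwargs": {"commands": [{"fingers": 6.8, "x": 0, "y": 0, "z": 0, "ax": 0, "ay": 0, "az": 0}, {"fingers": 6.6, "x": 0, "y": 0, "z": 0, "ax": 0, "ay": 0, "az": 0}, {"fingers": 6.3, "x": 0, "y": 0, "z": 0, "ax": 0, "ay": 0, "az": 0}, {"fingers": 6.2, "x": 0, "y": 0, "z": 0, "ax": 0, "ay": 0, "az": 0}, {"fingers": 6.2, "x": 0, "y": 0, "z": 0, "ax": 0, "ay": 0, "az": 0}], "newtons": 20}}

```text
t: 8.6
tool_pos: [0.5348, 0.2691, 0.1873]
tcp_rot: [179.9, 0.2, 159.1]
contact_force: [-1.1, 0.2, 6.4]
grip_width: 0.0639
grip_force: 23.4
```

{"fn": "step_arm", "kwargs": {"commands": [{"fingers": 6.2, "x": 0, "y": 0, "z": 0, "ax": 0, "ay": 0, "az": 0}, {"fingers": 6.2, "x": 0, "y": 0, "z": 0, "ax": 0, "ay": 0, "az": 0}]}}

```text
t: 8.8
tool_pos: [0.5348, 0.2691, 0.1873]
tcp_rot: [179.9, 0.2, 159.1]
contact_force: [-0.7, -0.5, 6.5]
grip_width: 0.0635
grip_force: 23.4
```

{"fn": "step_arm", "kwargs": {"commands": [{"fingers": 7.2, "x": 0, "y": 0, "z": 0, "ax": 0, "ay": 0, "az": 0}, {"fingers": 7.6, "x": 0, "y": 0, "z": 0, "ax": 0, "ay": 0, "az": 0}, {"fingers": 7.6, "x": 0, "y": 0, "z": -3, "ax": 0, "ay": 0, "az": 0}, {"fingers": 7.6, "x": 0, "y": 0, "z": -8, "ax": 0, "ay": 0, "az": 0}, {"fingers": 6, "x": 0, "y": 0, "z": -12, "ax": 0, "ay": 0, "az": 0}]}}

```text
t: 9.3
tool_pos: [0.5342, 0.2688, 0.3071]
tcp_rot: [179.9, 0.0, 159.1]
contact_force: [-0.1, 1.4, 0.3]
grip_width: 0.0633
grip_force: 0.0
```

{"fn": "step_arm", "kwargs": {"commands": [{"fingers": 6, "x": 0, "y": 0, "z": 0, "ax": 0, "ay": 0, "az": 0}]}}

```text
t: 9.4
tool_pos: [0.5353, 0.2705, 0.3115]
tcp_rot: [179.4, 0.5, 159.1]
contact_force: [-0.7, 0.3, 0.2]
grip_width: 0.0597
grip_force: 0.0
```

```bash
python3 - <<'E'
from mv import *
plan(down(.44,.10,.15,60),down(.44,-.03,.15,50),down(.48,-.20,.15,24),rackpose(-.03,32,.100),rackpose(-.03,32,.029))
E
```

```text
t 9.4 q [ -8.51  40.24 -34.14  96.12  27.69  51.48  15.4 ] grasp [0.54 0.27 0.16]
xyz [  2.82 -19.34   0.43] rot [0.65 0.43 9.08] | tcp [0.44 0.1  0.3 ]
xyz [ -6.5  -11.26  -0.  ] rot [ 0.  0. 10.] | tcp [ 0.44 -0.03  0.3 ]
xyz [-13.99 -10.45   0.  ] rot [ 0.  0. 26.] | tcp [ 0.48 -0.2   0.3 ]
xyz [-7.55 -6.1   4.18] rot [-23.71 -14.89   0.25] | tcp [ 0.45 -0.29  0.26]
xyz [-0.   0.   7.1] rot [0. 0. 0.] | tcp [ 0.49 -0.3   0.2 ]
```

{"fn": "step_arm", "kwargs": {"commands": [{"fingers": 6, "x": 2.8, "y": -19.3, "z": 0, "ax": 0, "ay": 0, "az": 9}, {"fingers": 6, "x": 2.8, "y": -19.3, "z": 0, "ax": 0, "ay": 0, "az": 9}, {"fingers": 6, "x": 2.8, "y": -19.3, "z": 0, "ax": 0, "ay": 0, "az": 9}, {"fingers": 6, "x": 2.8, "y": -19.3, "z": 0, "ax": 0, "ay": 0, "az": 9}]}}

```text
t: 9.8
tool_pos: [0.4375, 0.0963, 0.3048]
tcp_rot: [-179.9, 0.0, 150.1]
contact_force: [0.6, -1.5, -0.2]
grip_width: 0.0601
grip_force: 0.0
```

{"fn": "step_arm", "kwargs": {"commands": [{"fingers": 6, "x": -6.5, "y": -11.3, "z": 0, "ax": 0, "ay": 0, "az": 10}, {"fingers": 6, "x": -6.5, "y": -11.3, "z": 0, "ax": 0, "ay": 0, "az": 10}, {"fingers": 6, "x": -6.5, "y": -11.3, "z": 0, "ax": 0, "ay": 0, "az": 10}]}}

```text
t: 10.1
tool_pos: [0.4382, -0.0358, 0.3048]
tcp_rot: [-179.9, 0.1, 139.8]
contact_force: [0.9, 0.6, 0.4]
grip_width: 0.0601
grip_force: 0.0
```

{"fn": "step_arm", "kwargs": {"commands": [{"fingers": 6, "x": -14, "y": -10.5, "z": 0, "ax": 0, "ay": 0, "az": 26}, {"fingers": 6, "x": -14, "y": -10.5, "z": 0, "ax": 0, "ay": 0, "az": 26}, {"fingers": 6, "x": -14, "y": -10.5, "z": 0, "ax": 0, "ay": 0, "az": 26}, {"fingers": 6, "x": -14, "y": -10.5, "z": 0, "ax": 0, "ay": 0, "az": 26}, {"fingers": 6, "x": -14, "y": -10.5, "z": 0, "ax": 0, "ay": 0, "az": 26}]}}

```text
t: 10.6
tool_pos: [0.4788, -0.2074, 0.3045]
tcp_rot: [-180.0, 0.2, 113.6]
contact_force: [-0.1, -0.3, 0.6]
grip_width: 0.0603
grip_force: 0.0
```

```bash
python3 - <<'E'
from m import *
from mv import *
plan(rackpose(-.03,32,.100))
t=avg("top",6);s=avg("scene",4);np.save("t.npy",t);np.save("s.npy",s)
a=np.array([.5405,.2835,.039]);d=np.array([.5285,.2535,.039])
for nm,p in(("a",a),("d",d)):
    for n,im in(("top",t),("scene",s)):
        e=dot(im,*np.round(proj(n,p)),6);q=onz(n,*e,.039);print(nm,n,q*1e3,end=" ")
        if n=="top":
            for th in(110,130):
                w=np.array([onz(n,*k,.039)-q for k in outline(im,*e,th)]);w=w[np.hypot(w[:,0],w[:,1])<.021];print(hexang(w[:,:2])[:2],end=" ")
        print()
E
```

```text
t 10.6 q [ 36.97  33.14 -24.06 109.01  19.74  41.81  25.1 ] grasp [ 0.48 -0.21  0.15]
xyz [-6.95 -5.65  4.15] rot [-23.78 -14.65  -0.12] | tcp [ 0.45 -0.29  0.26]
a top [541.66 285.19  39.  ] (np.float64(9.7608143610813), np.float64(1.2666941498274868)) (np.float64(10.204081604379438), np.float64(2.088995951462892)) 
a scene [541.99 283.52  39.  ] 
d top [531.17 254.86  39.  ] (np.float64(6.447994900201046), np.float64(1.0637187387333535)) (np.float64(8.652716444716823), np.float64(1.0911803834380898)) 
d scene [532.09 253.04  39.  ]
```

{"fn": "step_arm", "kwargs": {"commands": [{"fingers": 6, "x": -7, "y": -5.7, "z": 4.1, "ax": -23.8, "ay": -14.7, "az": 0}, {"fingers": 6, "x": -7, "y": -5.7, "z": 4.1, "ax": -23.8, "ay": -14.7, "az": 0}, {"fingers": 6, "x": -7, "y": -5.7, "z": 4.1, "ax": -23.8, "ay": -14.7, "az": 0}, {"fingers": 6, "x": -7, "y": -5.7, "z": 4.1, "ax": -23.8, "ay": -14.7, "az": 0}, {"fingers": 6, "x": -7, "y": -5.7, "z": 4.1, "ax": -23.8, "ay": -14.7, "az": 0}]}}

```text
t: 11.6
tool_pos: [0.4549, -0.2897, 0.2641]
tcp_rot: [155.7, 14.2, 110.9]
contact_force: [0.4, -0.2, 0.6]
grip_width: 0.0601
grip_force: 0.0
```

```bash
python3 - <<'E'
from mv import *
plan(rackpose(-.03,32,.029))
E
```

```text
t 11.6 q [ 48.05  35.87 -22.34 117.51  26.29   3.28  30.69] grasp [ 0.53 -0.3   0.13]
xyz [-0.39 -0.22  7.21] rot [ 0.12 -0.27  0.21] | tcp [ 0.49 -0.3   0.2 ]
```

{"fn": "step_arm", "kwargs": {"commands": [{"fingers": 6, "x": -0.2, "y": -0.2, "z": 2, "ax": 0, "ay": 0, "az": 0}, {"fingers": 6, "x": -0.2, "y": -0.2, "z": 3, "ax": 0, "ay": 0, "az": 0}]}}

```text
t: 11.8
tool_pos: [0.4698, -0.2942, 0.2379]
tcp_rot: [155.7, 14.2, 111.1]
contact_force: [-0.9, 0.2, -0.8]
grip_width: 0.0604
grip_force: 0.0
```

```bash
python3 - <<'E'
from mv import *
plan(rackpose(-.03,32,.029))
E
```

```text
t 11.8 q [ 45.29  39.02 -19.24 116.19  27.99   0.89  29.08] grasp [ 0.54 -0.3   0.1 ]
xyz [-0.11 -0.19  4.17] rot [ 0.11 -0.34  0.3 ] | tcp [ 0.49 -0.3   0.2 ]
```

```bash
cat >> mv.py <<'E'
def racktilt(y,ang,h,dev,off=0):
    "as rackpose, tool tilted dev deg nearer to vertical; off: metres along tool x"
    g,z,c=rackpose(y,ang,h);Q=R.from_rotvec(np.radians(dev)*yr)
    z,c=Q.apply(z),Q.apply(c)
    return g+off*np.cross(c,z),z,c
E
python3 - <<'E'
from mv import *
p=racktilt(-.03,92,.1,8,.002);print(p)
plan(p,racktilt(-.03,92,.03,8,.002))
E
```

```text
(array([ 0.53, -0.3 ,  0.13]), array([ 0.34, -0.05, -0.94]), array([ 0.11,  0.99, -0.01]))
t 11.8 q [ 45.29  39.02 -19.24 116.19  27.99   0.89  29.08] grasp [ 0.54 -0.3   0.1 ]
xyz [-1.12  1.47 -2.81] rot [  4.19   7.15 -59.58] | tcp [ 0.47 -0.3   0.27]
xyz [-0.97 -0.03  6.93] rot [0. 0. 0.] | tcp [ 0.51 -0.3   0.21]
```

{"fn": "step_arm", "kwargs": {"commands": [{"fingers": 5, "x": 0, "y": 0, "z": -2.8, "ax": 0, "ay": 0, "az": 0}, {"fingers": 4.5, "x": -1.1, "y": 1.5, "z": -2.8, "ax": 4.2, "ay": 7.2, "az": -59.6}, {"fingers": 4.5, "x": -1.1, "y": 1.5, "z": -2.8, "ax": 4.2, "ay": 7.2, "az": -59.6}, {"fingers": 4.5, "x": -1.1, "y": 1.5, "z": -2.8, "ax": 4.2, "ay": 7.2, "az": -59.6}, {"fingers": 4.5, "x": -1.1, "y": 1.5, "z": -2.8, "ax": 4.2, "ay": 7.2, "az": -59.6}]}}

```text
t: 12.3
tool_pos: [0.4727, -0.296, 0.2721]
tcp_rot: [169.3, 20.9, 146.8]
contact_force: [-0.2, 0.8, -0.4]
grip_width: 0.045
grip_force: 0.0
```

```bash
python3 - <<'E'
from mv import *
plan(racktilt(-.03,92,.1,8,.002),racktilt(-.03,92,.03,8,.002))
E
```

```text
t 12.3 q [ 54.42  38.55 -34.06 112.48  42.28  16.06  50.2 ] grasp [ 0.53 -0.3   0.13]
xyz [ 0.01 -0.06  0.07] rot [  1.76   3.05 -25.16] | tcp [ 0.47 -0.3   0.27]
xyz [-0.97 -0.03  6.93] rot [0. 0. 0.] | tcp [ 0.51 -0.3   0.21]
```

{"fn": "step_arm", "kwargs": {"commands": [{"fingers": 4.5, "x": 0, "y": 0, "z": 0, "ax": 1.8, "ay": 3.1, "az": -25.2}, {"fingers": 4.5, "x": 0, "y": 0, "z": 0, "ax": 1.8, "ay": 3.1, "az": -25.2}, {"fingers": 4.5, "x": 0, "y": 0, "z": 0, "ax": 1.8, "ay": 3.1, "az": -25.2}, {"fingers": 4.5, "x": 0, "y": 0, "z": 0, "ax": 1.8, "ay": 3.1, "az": -25.2}]}}

```text
t: 12.7
tool_pos: [0.4727, -0.2961, 0.2718]
tcp_rot: [-179.4, 20.0, 173.5]
contact_force: [0.6, -0.5, -0.1]
grip_width: 0.0449
grip_force: 0.0
```

```bash
python3 - <<'E'
from mv import *
plan(racktilt(-.03,92,.03,8,.002))
E
```

```text
t 12.7 q [ 57.47  40.36 -40.35 111.44  50.32  23.44  67.49] grasp [ 0.53 -0.3   0.13]
xyz [-0.95 -0.07  6.98] rot [ 0.04 -0.   -0.34] | tcp [ 0.51 -0.3   0.21]
```

```bash
python3 - <<'E'
from mv import *
plan(racktilt(-.03,92,.1,0,.002),racktilt(-.03,92,.029,0,.002))
E
```

```text
t 12.7 q [ 57.47  40.36 -40.35 111.44  50.32  23.44  67.49] grasp [ 0.53 -0.3   0.13]
xyz [2.18 0.03 0.23] rot [ 0.29 -8.   -0.34] | tcp [ 0.45 -0.29  0.26]
xyz [-0.   0.   7.1] rot [0. 0. 0.] | tcp [ 0.49 -0.3   0.2 ]
```

{"fn": "step_arm", "kwargs": {"commands": [{"fingers": 4.5, "x": 2.2, "y": 0, "z": 0.2, "ax": 0.3, "ay": -8, "az": -0.3}, {"fingers": 4.5, "x": 2.2, "y": 0, "z": 0.2, "ax": 0.3, "ay": -8, "az": -0.3}, {"fingers": 4.5, "x": 2.2, "y": 0, "z": 0.2, "ax": 0.3, "ay": -8, "az": -0.3}]}}

```text
t: 13.0
tool_pos: [0.4514, -0.2935, 0.2622]
tcp_rot: [-178.9, 27.8, 173.8]
contact_force: [-0.2, -0.1, -1.0]
grip_width: 0.0452
grip_force: 0.0
```

{"fn": "step_arm", "kwargs": {"commands": [{"fingers": 4.5, "x": 0, "y": 0, "z": 3, "ax": 0, "ay": 0, "az": 0}, {"fingers": 4.5, "x": 0, "y": 0, "z": 3, "ax": 0, "ay": 0, "az": 0}]}}

```text
t: 13.2
tool_pos: [0.4666, -0.2968, 0.2385]
tcp_rot: [-178.8, 28.2, 173.8]
contact_force: [-0.1, -0.2, 1.0]
grip_width: 0.0448
grip_force: 0.0
```

```bash
python3 - <<'E'
from mv import *
plan(racktilt(-.03,92,.029,0,.002))
E
```

```text
t 13.2 q [ 46.31  39.01 -20.2  116.54  84.14   1.21  32.88] grasp [ 0.54 -0.31  0.1 ]
xyz [0.11 0.14 4.36] rot [-0.21  0.22 -0.22] | tcp [ 0.49 -0.3   0.2 ]
```

```bash
python3 - <<'E'
from mv import *
plan(racktilt(-.03,92,.06,8,.002),racktilt(-.03,92,.03,8,.002))
E
```

```text
t 13.2 q [ 46.31  39.01 -20.2  116.54  84.14   1.21  32.88] grasp [ 0.54 -0.31  0.1 ]
xyz [-2.06  0.07  1.39] rot [-0.48  8.22 -0.24] | tcp [ 0.49 -0.3   0.24]
xyz [-0.42 -0.01  2.97] rot [0. 0. 0.] | tcp [ 0.51 -0.3   0.21]
```

{"fn": "step_arm", "kwargs": {"commands": [{"fingers": 4.5, "x": -2.1, "y": 0.1, "z": 1, "ax": -0.5, "ay": 8.2, "az": -0.2}, {"fingers": 4.5, "x": -2.1, "y": 0.1, "z": 1, "ax": -0.5, "ay": 8.2, "az": -0.2}, {"fingers": 4.5, "x": -2.1, "y": 0.1, "z": 1, "ax": -0.5, "ay": 8.2, "az": -0.2}, {"fingers": 4.5, "x": -2.1, "y": 0.1, "z": 1, "ax": -0.5, "ay": 8.2, "az": -0.2}]}}

```text
t: 13.6
tool_pos: [0.49, -0.2984, 0.2396]
tcp_rot: [-179.5, 20.0, 173.8]
contact_force: [0.8, -0.3, 0.4]
grip_width: 0.0452
grip_force: 0.0
```

```bash
python3 - <<'E'
from mv import *
plan(racktilt(-.03,92,.03,8,.002))
E
```

```text
t 13.6 q [ 57.1   45.25 -42.05 110.13  60.67  24.32  58.71] grasp [ 0.54 -0.31  0.09]
xyz [-0.41 -0.07  3.35] rot [ 0.17  0.04 -0.1 ] | tcp [ 0.51 -0.3   0.21]
```

{"fn": "step_arm", "kwargs": {"commands": [{"fingers": 4.5, "x": -0.2, "y": -0.1, "z": 1.7, "ax": 0, "ay": 0, "az": 0}, {"fingers": 4.5, "x": -0.4, "y": -0.1, "z": 3.3, "ax": 0, "ay": 0, "az": 0}, {"fingers": 4.5, "x": -0.4, "y": -0.1, "z": 3.3, "ax": 0, "ay": 0, "az": 0}, {"fingers": 4.5, "x": -0.4, "y": -0.1, "z": 3.3, "ax": 0, "ay": 0, "az": 0}]}}

```text
t: 14.0
tool_pos: [0.5034, -0.3007, 0.2094]
tcp_rot: [-179.3, 19.9, 174.0]
contact_force: [-0.3, -0.2, 0.7]
grip_width: 0.0448
grip_force: 0.0
```

{"fn": "step_arm", "kwargs": {"commands": [{"fingers": 0, "x": 0, "y": 0, "z": 0, "ax": 0, "ay": 0, "az": 0}, {"fingers": 0, "x": 0, "y": 0, "z": 0, "ax": 0, "ay": 0, "az": 0}, {"fingers": 0, "x": 0, "y": 0, "z": 0, "ax": 0, "ay": 0, "az": 0}, {"fingers": 0, "x": 0, "y": 0, "z": 0, "ax": 0, "ay": 0, "az": 0}], "newtons": 25}}

```text
t: 14.4
tool_pos: [0.5033, -0.301, 0.2101]
tcp_rot: [-179.3, 19.9, 174.0]
contact_force: [-2.1, 0.7, 4.5]
grip_width: 0.0316
grip_force: 25.9
```

```bash
python3 - <<'E'
from mv import *
plan(racktilt(-.03,92,.03,8,.002),racktilt(-.03,92,.10,8,.002),down(.47,-.22,.15,75),down(.44,-.03,.15,70))
E
```

```text
t 14.4 q [ 53.99  47.77 -38.12 109.    64.15  21.9   55.7 ] grasp [ 0.56 -0.31  0.06]
xyz [-0.15  0.01  0.12] rot [ 0.04 -0.05  0.11] | tcp [ 0.51 -0.3   0.21]
xyz [ 0.97  0.03 -6.93] rot [0. 0. 0.] | tcp [ 0.47 -0.3   0.27]
xyz [-0.14  7.53 -3.63] rot [ 0.83 20.    8.65] | tcp [ 0.47 -0.22  0.3 ]
xyz [ 7.82 17.58 -0.  ] rot [0. 0. 5.] | tcp [ 0.44 -0.03  0.31]
```

```bash
cat >> mv.py <<'E'
def dtilt(x,y,z,ang,dev):
    g,zz,c=down(x,y,z,ang);Q=R.from_rotvec(np.radians(dev)*c);return g,Q.apply(zz),c
def u(a):return np.array([np.cos(np.radians(a)),np.sin(np.radians(a))])
E
python3 - <<'E'
from mv import *
m=np.array([.5357,.2684])
plan(racktilt(-.03,92,.10,8,.002),dtilt(.47,-.22,.15,75,8),dtilt(.44,-.03,.15,70,8),dtilt(.44,.10,.15,70,8),dtilt(*(m+.037*u(160)),.09,70,8))
E
```

```text
t 14.4 q [ 53.99  47.77 -38.12 109.    64.15  21.9   55.7 ] grasp [ 0.56 -0.31  0.06]
xyz [ 0.83  0.05 -6.81] rot [ 0.04 -0.05  0.11] | tcp [ 0.47 -0.3   0.27]
xyz [-2.09  7.2  -2.76] rot [ 0.22 27.99  8.73] | tcp [ 0.49 -0.23  0.3 ]
xyz [ 7.75 17.39  1.09] rot [-0.7   0.    4.95] | tcp [ 0.46 -0.04  0.3 ]
xyz [ 4.4  12.22  0.62] rot [0. 0. 0.] | tcp [0.46 0.09 0.3 ]
xyz [-0.37 19.1   6.01] rot [0. 0. 0.] | tcp [0.52 0.27 0.24]
```

{"fn": "step_arm", "kwargs": {"commands": [{"fingers": 0, "x": 0.2, "y": 0, "z": -2, "ax": 0, "ay": 0, "az": 0}, {"fingers": 0, "x": 0.6, "y": 0, "z": -5, "ax": 0, "ay": 0, "az": 0}, {"fingers": 0, "x": 0.8, "y": 0, "z": -6.8, "ax": 0, "ay": 0, "az": 0}]}}

```text
t: 14.7
tool_pos: [0.4723, -0.2968, 0.2716]
tcp_rot: [-179.3, 19.9, 174.0]
contact_force: [0.5, 0.4, -0.9]
grip_width: 0.0316
grip_force: 25.8
```

{"fn": "step_arm", "kwargs": {"commands": [{"fingers": 0, "x": -2.1, "y": 7.2, "z": -2.8, "ax": 0.2, "ay": 28, "az": 8.7}, {"fingers": 0, "x": -2.1, "y": 7.2, "z": -2.8, "ax": 0.2, "ay": 28, "az": 8.7}, {"fingers": 0, "x": -2.1, "y": 7.2, "z": -2.8, "ax": 0.2, "ay": 28, "az": 8.7}, {"fingers": 0, "x": -2.1, "y": 7.2, "z": -2.8, "ax": 0.2, "ay": 28, "az": 8.7}, {"fingers": 0, "x": -2.1, "y": 7.2, "z": -2.8, "ax": 0.2, "ay": 28, "az": 8.7}]}}

```text
t: 15.2
tool_pos: [0.4915, -0.226, 0.3029]
tcp_rot: [179.9, -8.1, 165.2]
contact_force: [-0.8, -0.2, -1.4]
grip_width: 0.0314
grip_force: 25.8
```

```bash
python3 - <<'E'
from mv import *
m=np.array([.5357,.2684])
plan(dtilt(.44,-.03,.15,70,8),dtilt(.44,.10,.15,70,8),dtilt(*(m+.037*u(160)),.09,70,8))
s=get_state();print(s["grip_width"])
E
```

```text
t 15.2 q [ 52.01  42.95 -49.92 102.74  35.44  60.97  62.29] grasp [ 0.47 -0.22  0.15]
xyz [ 7.76 17.43  1.07] rot [-0.65 -0.13  5.15] | tcp [ 0.46 -0.04  0.3 ]
xyz [ 4.4  12.22  0.62] rot [0. 0. 0.] | tcp [0.46 0.09 0.3 ]
xyz [-0.37 19.1   6.01] rot [0. 0. 0.] | tcp [0.52 0.27 0.24]
0.03142806532669813
```

{"fn": "step_arm", "kwargs": {"commands": [{"fingers": 0, "x": 7.8, "y": 17.4, "z": 1.1, "ax": -0.7, "ay": 0, "az": 5.1}, {"fingers": 0, "x": 7.8, "y": 17.4, "z": 1.1, "ax": -0.7, "ay": 0, "az": 5.1}, {"fingers": 0, "x": 7.8, "y": 17.4, "z": 1.1, "ax": -0.7, "ay": 0, "az": 5.1}, {"fingers": 0, "x": 7.8, "y": 17.4, "z": 1.1, "ax": -0.7, "ay": 0, "az": 5.1}]}}

```text
t: 15.6
tool_pos: [0.4583, -0.0355, 0.3036]
tcp_rot: [179.9, -8.1, 160.1]
contact_force: [0.8, 0.7, -0.1]
grip_width: 0.0314
grip_force: 25.8
```

{"fn": "step_arm", "kwargs": {"commands": [{"fingers": 0, "x": 4.4, "y": 12.2, "z": 0.6, "ax": 0, "ay": 0, "az": 0}, {"fingers": 0, "x": 4.4, "y": 12.2, "z": 0.6, "ax": 0, "ay": 0, "az": 0}, {"fingers": 0, "x": 4.4, "y": 12.2, "z": 0.6, "ax": 0, "ay": 0, "az": 0}]}}

```text
t: 15.9
tool_pos: [0.4585, 0.0958, 0.3044]
tcp_rot: [179.7, -8.0, 160.3]
contact_force: [0.5, -0.3, 0.1]
grip_width: 0.0314
grip_force: 25.8
```

{"fn": "step_arm", "kwargs": {"commands": [{"fingers": 0, "x": -0.4, "y": 19.1, "z": 6, "ax": 0, "ay": 0, "az": 0}, {"fingers": 0, "x": -0.4, "y": 19.1, "z": 6, "ax": 0, "ay": 0, "az": 0}, {"fingers": 0, "x": -0.4, "y": 19.1, "z": 6, "ax": 0, "ay": 0, "az": 0}, {"fingers": 0, "x": -0.4, "y": 19.1, "z": 6, "ax": 0, "ay": 0, "az": 0}, {"fingers": 0, "x": -0.4, "y": 19.1, "z": 6, "ax": 0, "ay": 0, "az": 0}]}}

```text
t: 16.4
tool_pos: [0.5193, 0.2798, 0.2427]
tcp_rot: [179.5, -8.3, 160.5]
contact_force: [-0.5, -0.6, 0.0]
grip_width: 0.0316
grip_force: 25.9
```

{"fn": "step_arm", "kwargs": {"commands": [{"fingers": 0, "x": 0, "y": 0, "z": 0, "ax": 0, "ay": 0, "az": 0}, {"fingers": 0, "x": 0, "y": 0, "z": 0, "ax": 0, "ay": 0, "az": 0}]}}

```text
t: 16.6
tool_pos: [0.5203, 0.2717, 0.2437]
tcp_rot: [-179.9, -8.1, 160.0]
contact_force: [-0.1, -0.0, -1.1]
grip_width: 0.0314
grip_force: 25.9
```

```bash
python3 - <<'E'
from mv import *
m=np.array([.5357,.2684])
plan(dtilt(*(m+.037*u(160)),.0385,70,8),dtilt(*(m+.037*u(160)),.035,70,8),dtilt(*(m+.031*u(160)),.035,70,8))
E
```

```text
t 16.6 q [ -3.15  48.94 -43.76  98.66  32.26  51.54  10.79] grasp [0.5  0.28 0.09]
xyz [-0.74  0.22  5.11] rot [-0.06 -0.1  -0.04] | tcp [0.52 0.27 0.19]
xyz [-0.05 -0.    0.35] rot [0. 0. 0.] | tcp [0.52 0.27 0.19]
xyz [-0.59 -0.   -0.08] rot [0. 0. 0.] | tcp [0.53 0.27 0.19]
```

{"fn": "step_arm", "kwargs": {"commands": [{"fingers": 0, "x": -0.4, "y": 0.2, "z": 3, "ax": 0, "ay": 0, "az": 0}, {"fingers": 0, "x": -0.7, "y": 0.2, "z": 4.8, "ax": 0, "ay": 0, "az": 0}, {"fingers": 0, "x": -0.75, "y": 0.2, "z": 5.2, "ax": 0, "ay": 0, "az": 0}, {"fingers": 0, "x": -0.75, "y": 0.2, "z": 5.2, "ax": 0, "ay": 0, "az": 0}]}}

```text
t: 17.0
tool_pos: [0.5214, 0.2734, 0.1916]
tcp_rot: [-180.0, -8.1, 159.9]
contact_force: [-0.4, -0.1, -0.5]
grip_width: 0.0315
grip_force: 25.9
```

{"fn": "step_arm", "kwargs": {"commands": [{"fingers": 0, "x": 0, "y": 0, "z": 0.2, "ax": 0, "ay": 0, "az": 0}, {"fingers": 0, "x": 0, "y": 0, "z": 0.2, "ax": 0, "ay": 0, "az": 0}]}}

```text
t: 17.2
tool_pos: [0.5211, 0.2751, 0.1904]
tcp_rot: [179.9, -8.1, 160.0]
contact_force: [0.3, -0.9, -0.3]
grip_width: 0.0318
grip_force: 25.9
```

```bash
python3 - <<'E'
from mv import *
m=np.array([.5357,.2684])
plan(dtilt(*(m+.037*u(160)),.035,70,8))
E
```

```text
t 17.2 q [ -5.02  53.04 -40.81  99.79  35.64  46.27   8.66] grasp [0.5  0.28 0.04]
xyz [-0.09 -0.13  0.18] rot [ 0.12 -0.07  0.02] | tcp [0.52 0.27 0.19]
```

{"fn": "step_arm", "kwargs": {"commands": [{"fingers": 0, "x": -0.1, "y": -0.1, "z": 0.15, "ax": 0, "ay": 0, "az": 0}, {"fingers": 0, "x": -0.1, "y": -0.1, "z": 0.15, "ax": 0, "ay": 0, "az": 0}]}}

```text
t: 17.4
tool_pos: [0.5212, 0.2749, 0.1898]
tcp_rot: [179.8, -8.1, 160.1]
contact_force: [-1.3, -0.4, 6.0]
grip_width: 0.0315
grip_force: 26.7
```

{"fn": "step_arm", "kwargs": {"commands": [{"fingers": 0, "x": 0, "y": 0, "z": 0.1, "ax": 0, "ay": 0, "az": 0}, {"fingers": 0, "x": 0, "y": 0, "z": 0.1, "ax": 0, "ay": 0, "az": 0}]}}

```text
t: 17.6
tool_pos: [0.5211, 0.275, 0.1898]
tcp_rot: [179.8, -8.0, 160.1]
contact_force: [-1.3, -2.6, 11.6]
grip_width: 0.0318
grip_force: 27.3
```

{"fn": "step_arm", "kwargs": {"commands": [{"fingers": 0, "x": 0, "y": 0, "z": -0.12, "ax": 0, "ay": 0, "az": 0}, {"fingers": 0, "x": -0.2, "y": 0, "z": -0.15, "ax": 0, "ay": 0, "az": 0}, {"fingers": 0, "x": -0.4, "y": 0, "z": -0.18, "ax": 0, "ay": 0, "az": 0}, {"fingers": 0, "x": -0.4, "y": 0, "z": -0.18, "ax": 0, "ay": 0, "az": 0}]}}

```text
t: 18.0
tool_pos: [0.5236, 0.2743, 0.1898]
tcp_rot: [179.9, -8.3, 160.1]
contact_force: [-4.0, 0.4, 8.8]
grip_width: 0.0314
grip_force: 26.9
```

{"fn": "step_arm", "kwargs": {"commands": [{"fingers": 0, "x": -0.2, "y": 0, "z": -0.03, "ax": 0, "ay": 0, "az": 0}, {"fingers": 0, "x": -0.2, "y": 0, "z": -0.03, "ax": 0, "ay": 0, "az": 0}]}}

```text
t: 18.2
tool_pos: [0.5255, 0.2737, 0.1898]
tcp_rot: [179.8, -8.3, 160.1]
contact_force: [-4.0, 0.2, 9.1]
grip_width: 0.0313
grip_force: 26.9
```

```bash
python3 - <<'E'
from m import *
from mv import *
m=np.array([.5357,.2684])
plan(dtilt(*(m+.031*u(160)),.035,70,8))
s=avg("scene",3);t=avg("top",2)
f=lambda a,x,y,w,h,k:cv2.resize(np.clip(a[y:y+h,x:x+w],0,255).astype(np.uint8),None,fx=k,fy=k,interpolation=cv2.INTER_CUBIC)
cv2.imwrite("pics/c3.png",np.hstack([f(s,310,210,60,75,6),f(t,160,175,60,75,6)]))
E
```

```text
t 18.2 q [ -4.67  53.38 -41.01  99.18  35.51  46.76   9.37] grasp [0.5  0.28 0.04]
xyz [-0.21 -0.15  0.1 ] rot [ 0.15 -0.3   0.14] | tcp [0.53 0.27 0.19]
```

View pics/c3.png

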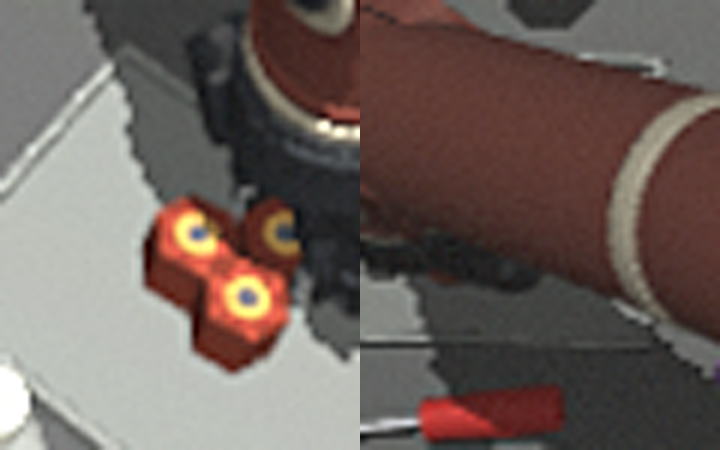

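The scene crop shows d (197,232), a (248,297) and b (285,232) forming a triangle with a gap still left at b.

```bash
python3 - <<'E'
from m import *
s=np.mean([grab_frame("scene").astype(float) for _ in range(3)],0)
P={}
for n,(x,y) in dict(d=(197,232),a=(248,297),b=(285,232)).items():
    q0=(310+x/6,210+y/6)
    try:e=dot(s,round(q0[0]),round(q0[1]),5)
    except Exception:e=q0
    P[n]=onz("scene",*e,.039)[:2]*1e3;print(n,e,P[n],onz("scene",*q0,.039)[:2]*1e3)
for i,j in("da","db","ab"):
    w=P[j]-P[i];print(i,j,np.hypot(*w),np.degrees(np.arctan2(w[1],w[0])))
E
```

```text
d (342.4460868835449, 248.51806020736694) [531.9791 253.0092] [531.6844 253.9398]
a (350.78688526153564, 259.0987467765808) [542.0262 283.4677] [542.0335 285.0153]
b (356.998574256897, 248.31498193740845) [507.8796 279.404 ] [507.8704 280.8301]
d a 32.07284209395843 71.74436976764576
d b 35.74175535483813 132.39728458190044
a b 34.38750562724061 -173.21323316083087
```

{"fn": "step_arm", "kwargs": {"commands": [{"fingers": 0, "x": -0.2, "y": -0.1, "z": -0.1, "ax": 0, "ay": 0, "az": 0}, {"fingers": 0, "x": -0.35, "y": -0.1, "z": -0.12, "ax": 0, "ay": 0, "az": 0}, {"fingers": 0, "x": -0.35, "y": -0.1, "z": -0.12, "ax": 0, "ay": 0, "az": 0}, {"fingers": 0, "x": -0.35, "y": -0.1, "z": -0.12, "ax": 0, "ay": 0, "az": 0}]}}

```text
t: 19.0
tool_pos: [0.5295, 0.2707, 0.1898]
tcp_rot: [179.9, -8.2, 160.1]
contact_force: [-2.8, 1.2, 6.7]
grip_width: 0.0315
grip_force: 26.7
```

```bash
cat > see.py <<'E'
from m import *
import itertools
def see(n,k=3,**g):
    im=np.mean([grab_frame(n).astype(float) for _ in range(k)],0);P={}
    for nm,p in g.items():
        try:
            e=dot(im,*np.round(proj(n,np.array([p[0],p[1],.039]))),5);P[nm]=onz(n,*e,.039)[:2]*1e3
            w=np.array([onz(n,*q,.039)[:2]*1e3-P[nm] for q in outline(im,*e,110)]);
        except Exception as x:print(nm,"?")
    for nm in P:print(nm,P[nm],end=" ")
    print()
    for i,j in itertools.combinations(P,2):
        w=P[j]-P[i];print(i,j,round(np.hypot(*w),1),round(np.degrees(np.arctan2(w[1],w[0])),1))
    return P
E
python3 - <<'E'
from see import *
see("scene",d=(.532,.253),a=(.542,.2835),b=(.511,.278))
E
```

```text
d [533.0702 252.2019] a [543.8125 283.0791] b [511.4984 277.4876] 
d a 32.7 70.8
d b 33.2 130.5
a b 32.8 -170.2
```

{"fn": "step_arm", "kwargs": {"commands": [{"fingers": 4.4, "x": 0, "y": 0, "z": 0, "ax": 0, "ay": 0, "az": 0}, {"fingers": 4.4, "x": 0, "y": 0, "z": 0, "ax": 0, "ay": 0, "az": 0}, {"fingers": 4.4, "x": 0.45, "y": 0, "z": -2, "ax": 0, "ay": 0, "az": 0}, {"fingers": 4.4, "x": 1, "y": 0, "z": -6, "ax": 0, "ay": 0, "az": 0}, {"fingers": 6, "x": 1.6, "y": 0, "z": -11, "ax": 0, "ay": 0, "az": 0}]}}

```text
t: 19.65
tool_pos: [0.5298, 0.2684, 0.2984]
tcp_rot: [-179.8, -8.3, 160.0]
contact_force: [0.4, 0.5, 0.9]
grip_width: 0.0571
grip_force: 0.0
```

{"fn": "step_arm", "kwargs": {"commands": [{"fingers": 6, "x": 0, "y": 0, "z": 0, "ax": 0, "ay": 0, "az": 0}, {"fingers": 6, "x": 0, "y": 0, "z": 0, "ax": 0, "ay": 0, "az": 0}]}}

```text
t: 19.85
tool_pos: [0.5303, 0.2693, 0.3005]
tcp_rot: [179.9, -8.0, 160.0]
contact_force: [0.1, -0.6, -0.6]
grip_width: 0.0599
grip_force: 0.0
```

```bash
python3 - <<'E'
from mv import *
plan(down(.44,.10,.15,60),down(.44,-.03,.15,55),down(.48,-.16,.15,54),racktilt(.03,62,.1,10,.002),racktilt(.03,62,.03,10,.002))
from see import *
see("scene",d=(.532,.253),a=(.542,.2835),b=(.511,.278))
E
```

```text
t 19.85 q [ -1.3   45.51 -46.52  94.96  28.98  58.13  13.76] grasp [0.51 0.28 0.15]
xyz [  2.72 -19.    -0.1 ] rot [-0.6  -7.96  9.95] | tcp [0.44 0.1  0.3 ]
xyz [ -6.5  -11.26   0.  ] rot [0. 0. 5.] | tcp [ 0.44 -0.03  0.3 ]
xyz [-10.73  -8.35  -0.  ] rot [0. 0. 1.] | tcp [ 0.48 -0.16  0.31]
xyz [-5.05 -5.82  3.18] rot [ -8.42 -15.91   0.25] | tcp [ 0.49 -0.24  0.27]
xyz [-1.07  0.57  6.89] rot [0. 0. 0.] | tcp [ 0.52 -0.24  0.21]
d [533.0811 252.3396] a [543.9363 283.0831] b [512.1203 276.89  ] 
d a 32.6 70.6
d b 32.3 130.5
a b 32.4 -169.0
```

```bash
cat >> mv.py <<'E'
def rackc(y,ang,h,dev,off=0):
    g,z,c=rackpose(y,ang,h);z=R.from_rotvec(np.radians(dev)*c).apply(z)
    return g+off*np.cross(c,z),z,c
E
python3 - <<'E'
from mv import *
plan(down(.44,.10,.15,60),down(.44,-.03,.15,55),down(.48,-.17,.15,54),rackc(.03,62,.1,10,.002),rackc(.03,62,.03,10,.002))
E
```

```text
t 20.0 q [ -1.34  45.7  -46.42  95.11  28.97  58.14  13.76] grasp [0.51 0.28 0.14]
xyz [  2.72 -18.93  -0.29] rot [-0.87 -8.17  9.96] | tcp [0.44 0.1  0.3 ]
xyz [ -6.5  -11.26   0.  ] rot [0. 0. 5.] | tcp [ 0.44 -0.03  0.3 ]
xyz [-11.31  -9.17  -0.  ] rot [0. 0. 1.] | tcp [ 0.48 -0.17  0.31]
xyz [-4.81 -6.27  3.32] rot [-13.   -14.8   -0.89] | tcp [ 0.48 -0.25  0.27]
xyz [-1.22  0.    6.89] rot [0. 0. 0.] | tcp [ 0.51 -0.25  0.21]
```

{"fn": "step_arm", "kwargs": {"commands": [{"fingers": 6, "x": 2.7, "y": -19, "z": -0.1, "ax": -0.6, "ay": -8, "az": 10}, {"fingers": 6, "x": 2.7, "y": -19, "z": -0.1, "ax": -0.6, "ay": -8, "az": 10}, {"fingers": 6, "x": 2.7, "y": -19, "z": -0.1, "ax": -0.6, "ay": -8, "az": 10}, {"fingers": 6, "x": 2.7, "y": -19, "z": -0.1, "ax": -0.6, "ay": -8, "az": 10}]}}

```text
t: 20.4
tool_pos: [0.4379, 0.0978, 0.3029]
tcp_rot: [-179.7, -0.2, 150.0]
contact_force: [1.1, -0.9, -0.0]
grip_width: 0.06
grip_force: 0.0
```

{"fn": "step_arm", "kwargs": {"commands": [{"fingers": 6, "x": -6.5, "y": -11.3, "z": 0, "ax": 0, "ay": 0, "az": 5}, {"fingers": 6, "x": -6.5, "y": -11.3, "z": 0, "ax": 0, "ay": 0, "az": 5}, {"fingers": 6, "x": -6.5, "y": -11.3, "z": 0, "ax": 0, "ay": 0, "az": 5}]}}

```text
t: 20.7
tool_pos: [0.4386, -0.0343, 0.303]
tcp_rot: [-179.7, -0.2, 144.8]
contact_force: [0.4, -0.1, 0.7]
grip_width: 0.0599
grip_force: 0.0
```

{"fn": "step_arm", "kwargs": {"commands": [{"fingers": 4.4, "x": -11.3, "y": -8.9, "z": 0, "ax": 0, "ay": 0, "az": 1}, {"fingers": 4.4, "x": -11.3, "y": -8.9, "z": 0, "ax": 0, "ay": 0, "az": 1}, {"fingers": 4.4, "x": -11.3, "y": -8.9, "z": 0, "ax": 0, "ay": 0, "az": 1}, {"fingers": 4.4, "x": -11.3, "y": -8.9, "z": 0, "ax": 0, "ay": 0, "az": 1}]}}

```text
t: 21.1
tool_pos: [0.4814, -0.1757, 0.302]
tcp_rot: [-179.7, -0.1, 143.3]
contact_force: [0.4, -0.2, -0.4]
grip_width: 0.0439
grip_force: 0.0
```

```bash
python3 - <<'E'
from mv import *
plan(rackc(.03,62,.1,10,.002),rackc(.03,62,.03,10,.002))
from see import *
see("scene",d=(.532,.253),a=(.542,.2835),b=(.511,.278));see("top",d=(.532,.253),a=(.542,.2835),b=(.511,.278))
t=avg("top",3);e=dot(t,343,200,6);p=onz("top",*e,.0689);print("hex1",p-(org+.03*yr+.044*zr))
w=np.array([onplane("top",*k,p,zr)-p for k in outline(t,*e,90)]);print(hexang(np.c_[w@xr,w@yr]))
E
```

```text
t 21.1 q [ 44.59  36.7  -41.8  110.15  33.76  46.33  37.33] grasp [ 0.48 -0.18  0.15]
xyz [-4.44 -5.81  3.05] rot [-13.4  -14.82  -1.6 ] | tcp [ 0.48 -0.25  0.27]
xyz [-1.22  0.    6.89] rot [0. 0. 0.] | tcp [ 0.51 -0.25  0.21]
d [533.0588 252.2945] a [543.8853 283.047 ] b [512.1568 276.8355] 
d a 32.6 70.6
d b 32.2 130.4
a b 32.3 -168.9
d [532.6641 253.9232] a [543.0745 284.4617] b [512.0921 278.4734] 
d a 32.3 71.2
d b 32.0 130.0
a b 31.6 -169.1Traceback (most recent call last):
  File "<stdin>", line 5, in <module>
  File "m.py", line 10, in dot
    k=max(cs,key=cv2.contourArea);(x,yy),_,_=cv2.fitEllipse(cv2.convexHull(k))
ValueError: max() iterable argument is empty
```

{"fn": "step_arm", "kwargs": {"commands": [{"fingers": 4.4, "x": -4.4, "y": -5.8, "z": 3, "ax": -13.4, "ay": -14.8, "az": -1.6}, {"fingers": 4.4, "x": -4.4, "y": -5.8, "z": 3, "ax": -13.4, "ay": -14.8, "az": -1.6}, {"fingers": 4.4, "x": -4.4, "y": -5.8, "z": 3, "ax": -13.4, "ay": -14.8, "az": -1.6}, {"fingers": 4.4, "x": -4.4, "y": -5.8, "z": 3, "ax": -13.4, "ay": -14.8, "az": -1.6}, {"fingers": 4.4, "x": -4.4, "y": -5.8, "z": 3, "ax": -13.4, "ay": -14.8, "az": -1.6}]}}

```text
t: 22.05
tool_pos: [0.4829, -0.2396, 0.2748]
tcp_rot: [166.6, 14.7, 144.0]
contact_force: [0.9, -0.1, -0.4]
grip_width: 0.0443
grip_force: 0.0
```

```bash
python3 - <<'E'
from mv import *
plan(rackc(.03,62,.06,10,.002),rackc(.03,62,.03,10,.002))
E
```

```text
t 22.05 q [ 53.2   39.26 -40.91 113.53  42.63  21.92  40.76] grasp [ 0.54 -0.23  0.13]
xyz [-1.1  -0.91  4.15] rot [ 0.41 -0.21  0.76] | tcp [ 0.5  -0.25  0.24]
xyz [-0.52  0.    2.95] rot [0. 0. 0.] | tcp [ 0.51 -0.25  0.21]
```

{"fn": "step_arm", "kwargs": {"commands": [{"fingers": 4.4, "x": -0.5, "y": -0.9, "z": 0, "ax": 0.4, "ay": -0.2, "az": 0.8}, {"fingers": 4.4, "x": -1.1, "y": -0.9, "z": 2.5, "ax": 0.4, "ay": -0.2, "az": 0.8}, {"fingers": 4.4, "x": -1.1, "y": -0.9, "z": 2.5, "ax": 0.4, "ay": -0.2, "az": 0.8}, {"fingers": 4.4, "x": -1.1, "y": -0.9, "z": 2.5, "ax": 0.4, "ay": -0.2, "az": 0.8}]}}

```text
t: 22.45
tool_pos: [0.4952, -0.2527, 0.2517]
tcp_rot: [166.8, 14.7, 143.1]
contact_force: [-0.6, -0.3, -0.0]
grip_width: 0.0439
grip_force: 0.0
```

```bash
python3 - <<'E'
from mv import *
plan(rackc(.03,62,.0305,10,.002))
E
```

```text
t 22.45 q [ 51.38  41.79 -37.74 111.9   44.43  20.37  39.58] grasp [ 0.55 -0.25  0.11]
xyz [-0.48  0.05  4.53] rot [-0.01 -0.02 -0.08] | tcp [ 0.51 -0.25  0.21]
```

{"fn": "step_arm", "kwargs": {"commands": [{"fingers": 4.4, "x": -0.2, "y": 0.05, "z": 2, "ax": 0, "ay": 0, "az": 0}, {"fingers": 4.4, "x": -0.5, "y": 0.05, "z": 4.5, "ax": 0, "ay": 0, "az": 0}, {"fingers": 4.4, "x": -0.5, "y": 0.05, "z": 4.5, "ax": 0, "ay": 0, "az": 0}, {"fingers": 4.4, "x": -0.5, "y": 0.05, "z": 4.5, "ax": 0, "ay": 0, "az": 0}]}}

```text
t: 22.85
tool_pos: [0.5141, -0.2538, 0.2113]
tcp_rot: [166.8, 14.8, 143.1]
contact_force: [0.2, -0.0, 0.3]
grip_width: 0.0442
grip_force: 0.0
```

{"fn": "step_arm", "kwargs": {"commands": [{"fingers": 0, "x": 0, "y": 0, "z": 0, "ax": 0, "ay": 0, "az": 0}, {"fingers": 0, "x": 0, "y": 0, "z": 0, "ax": 0, "ay": 0, "az": 0}, {"fingers": 0, "x": 0, "y": 0, "z": 0, "ax": 0, "ay": 0, "az": 0}, {"fingers": 0, "x": 0, "y": 0, "z": 0, "ax": 0, "ay": 0, "az": 0}], "newtons": 25}}

```text
t: 23.25
tool_pos: [0.514, -0.2542, 0.212]
tcp_rot: [166.8, 14.9, 143.0]
contact_force: [-2.8, 0.6, 7.3]
grip_width: 0.0318
grip_force: 26.1
```

```bash
python3 - <<'E'
from mv import *
plan(rackc(.03,62,.0305,10,.002));print()
plan(rackc(.03,62,.1,10,.002),dtilt(.47,-.19,.15,40,10),dtilt(.44,-.03,.15,20,10),dtilt(.44,.10,.15,10.6,10))
E
```

```text
t 23.25 q [ 46.8   45.38 -32.13 110.54  47.62  16.26  36.57] grasp [ 0.57 -0.25  0.07]
xyz [0.05 0.03 0.16] rot [-0.01  0.12 -0.11] | tcp [ 0.51 -0.25  0.21]

t 23.25 q [ 46.8   45.38 -32.13 110.54  47.62  16.26  36.57] grasp [ 0.57 -0.25  0.07]
xyz [ 1.24  0.03 -6.68] rot [-0.01  0.12 -0.11] | tcp [ 0.48 -0.25  0.27]
xyz [ 1.03  4.08 -2.6 ] rot [13.46 23.03 16.05] | tcp [ 0.49 -0.21  0.3 ]
xyz [14.13  7.07  2.49] rot [-3.47  0.   19.7 ] | tcp [ 0.45 -0.06  0.3 ]
xyz [12.07  4.01  2.13] rot [-1.63 -0.    9.26] | tcp [0.44 0.07 0.3 ]
```

{"fn": "step_arm", "kwargs": {"commands": [{"fingers": 0, "x": 0.3, "y": 0, "z": -2, "ax": 0, "ay": 0, "az": 0}, {"fingers": 0, "x": 0.9, "y": 0, "z": -5, "ax": 0, "ay": 0, "az": 0}, {"fingers": 0, "x": 1.2, "y": 0, "z": -6.7, "ax": 0, "ay": 0, "az": 0}]}}

```text
t: 23.55
tool_pos: [0.4816, -0.2495, 0.2721]
tcp_rot: [166.8, 14.8, 143.0]
contact_force: [-0.7, -0.1, -0.6]
grip_width: 0.0316
grip_force: 25.2
```

{"fn": "step_arm", "kwargs": {"commands": [{"fingers": 0, "x": 1, "y": 4.1, "z": -2.6, "ax": 13.5, "ay": 23, "az": 16}, {"fingers": 0, "x": 1, "y": 4.1, "z": -2.6, "ax": 13.5, "ay": 23, "az": 16}, {"fingers": 0, "x": 1, "y": 4.1, "z": -2.6, "ax": 13.5, "ay": 23, "az": 16}, {"fingers": 0, "x": 1, "y": 4.1, "z": -2.6, "ax": 13.5, "ay": 23, "az": 16}, {"fingers": 0, "x": 1, "y": 4.1, "z": -2.6, "ax": 13.5, "ay": 23, "az": 16}]}}

```text
t: 24.05
tool_pos: [0.4884, -0.2115, 0.3016]
tcp_rot: [180.0, -10.0, 129.9]
contact_force: [1.0, 0.0, -0.6]
grip_width: 0.0315
grip_force: 25.3
```

{"fn": "step_arm", "kwargs": {"commands": [{"fingers": 0, "x": 14.1, "y": 7.1, "z": 2.5, "ax": -3.5, "ay": 0, "az": 19.7}, {"fingers": 0, "x": 14.1, "y": 7.1, "z": 2.5, "ax": -3.5, "ay": 0, "az": 19.7}, {"fingers": 0, "x": 14.1, "y": 7.1, "z": 2.5, "ax": -3.5, "ay": 0, "az": 19.7}, {"fingers": 0, "x": 14.1, "y": 7.1, "z": 2.5, "ax": -3.5, "ay": 0, "az": 19.7}]}}

```text
t: 24.45
tool_pos: [0.4484, -0.05, 0.3024]
tcp_rot: [179.8, -10.1, 110.5]
contact_force: [-0.0, -0.0, -1.7]
grip_width: 0.0312
grip_force: 25.3
```

```bash
python3 - <<'E'
from mv import *
# camera -> robot offset about (-1,-.8) mm; c = a+b-d, camera means
a=np.array([543.4,283.8]);b=np.array([512.1,277.6]);d=np.array([532.8,253.1])
c=(a+b-d-[1,.8])/1e3;print(c)
plan(dtilt(.44,.10,.15,10.6,10),dtilt(*(c+.0085*u(100.6)),.09,10.6,10))
E
```

```text
[0.52 0.31]
t 24.45 q [ 33.88  32.8  -40.63 117.93  17.2   40.4    4.49] grasp [ 0.44 -0.02  0.15]
xyz [11.52  4.01  2.03] rot [-1.57 -0.07  9.79] | tcp [0.44 0.07 0.3 ]
xyz [18.4  11.85  9.34] rot [0. 0. 0.] | tcp [0.53 0.29 0.24]
```

{"fn": "step_arm", "kwargs": {"commands": [{"fingers": 0, "x": 11.5, "y": 4, "z": 2, "ax": -1.6, "ay": 0, "az": 9.6}, {"fingers": 0, "x": 11.5, "y": 4, "z": 2, "ax": -1.6, "ay": 0, "az": 9.6}, {"fingers": 0, "x": 11.5, "y": 4, "z": 2, "ax": -1.6, "ay": 0, "az": 9.6}]}}

```text
t: 24.75
tool_pos: [0.4479, 0.0714, 0.3026]
tcp_rot: [179.8, -10.1, 100.6]
contact_force: [0.6, -0.0, -1.3]
grip_width: 0.0317
grip_force: 25.3
```

{"fn": "step_arm", "kwargs": {"commands": [{"fingers": 0, "x": 18.4, "y": 11.8, "z": 7.3, "ax": 0, "ay": 0, "az": 0}, {"fingers": 0, "x": 18.4, "y": 11.8, "z": 7.3, "ax": 0, "ay": 0, "az": 0}, {"fingers": 0, "x": 18.4, "y": 11.8, "z": 7.3, "ax": 0, "ay": 0, "az": 0}, {"fingers": 0, "x": 18.4, "y": 11.8, "z": 7.3, "ax": 0, "ay": 0, "az": 0}, {"fingers": 0, "x": 18.4, "y": 11.8, "z": 7.3, "ax": 0, "ay": 0, "az": 0}]}}

```text
t: 25.25
tool_pos: [0.5307, 0.2828, 0.2613]
tcp_rot: [179.9, -10.1, 100.4]
contact_force: [0.3, -0.1, -0.9]
grip_width: 0.0315
grip_force: 25.3
```

{"fn": "step_arm", "kwargs": {"commands": [{"fingers": 0, "x": 0, "y": 0, "z": 0, "ax": 0, "ay": 0, "az": 0}, {"fingers": 0, "x": 0, "y": 0, "z": 0, "ax": 0, "ay": 0, "az": 0}]}}

```text
t: 25.45
tool_pos: [0.5302, 0.2789, 0.261]
tcp_rot: [-179.9, -9.9, 100.3]
contact_force: [-0.1, -1.5, -1.6]
grip_width: 0.0315
grip_force: 25.3
```

```bash
python3 - <<'E'
from mv import *
c=np.array([.5217,.3075])
plan(dtilt(*(c+.0085*u(100.6)),.040,10.6,10),dtilt(*(c+.0085*u(100.6)),.036,10.6,10))
E
```

```text
t 25.45 q [-10.22  42.95 -29.04  99.5   16.2   38.78 -33.89] grasp [0.53 0.31 0.11]
xyz [-0.07 -0.31  6.93] rot [-0.01  0.08 -0.34] | tcp [0.53 0.29 0.19]
xyz [-0.07  0.    0.39] rot [0. 0. 0.] | tcp [0.53 0.29 0.19]
```

{"fn": "step_arm", "kwargs": {"commands": [{"fingers": 0, "x": 1.1, "y": -0.3, "z": 0.2, "ax": 0, "ay": 0, "az": -0.3}, {"fingers": 0, "x": 0.6, "y": -0.3, "z": 3.5, "ax": 0, "ay": 0, "az": -0.3}, {"fingers": 0, "x": 0.1, "y": -0.3, "z": 6, "ax": 0, "ay": 0, "az": -0.3}, {"fingers": 0, "x": -0.05, "y": -0.3, "z": 6.9, "ax": 0, "ay": 0, "az": -0.3}, {"fingers": 0, "x": -0.05, "y": -0.3, "z": 6.9, "ax": 0, "ay": 0, "az": -0.3}]}}

```text
t: 25.95
tool_pos: [0.5249, 0.2888, 0.1925]
tcp_rot: [-179.9, -9.9, 100.4]
contact_force: [-0.1, -0.1, -0.8]
grip_width: 0.0317
grip_force: 25.4
```

{"fn": "step_arm", "kwargs": {"commands": [{"fingers": 0, "x": 0, "y": 0, "z": 0.1, "ax": 0, "ay": 0, "az": 0}, {"fingers": 0, "x": 0, "y": 0, "z": 0.1, "ax": 0, "ay": 0, "az": 0}]}}

```text
t: 26.15
tool_pos: [0.5257, 0.2904, 0.1939]
tcp_rot: [179.9, -10.0, 100.5]
contact_force: [0.2, -0.4, -0.5]
grip_width: 0.0316
grip_force: 25.4
```

```bash
python3 - <<'E'
from mv import *
c=np.array([.5217,.3075])
plan(dtilt(*(c+.0085*u(100.6)),.036,10.6,10))
E
```

```text
t 26.15 q [-13.35  48.28 -25.83 101.43  18.94  30.96 -36.21] grasp [0.52 0.32 0.04]
xyz [-0.17 -0.08  0.51] rot [ 0.17 -0.03 -0.12] | tcp [0.53 0.29 0.19]
```

{"fn": "step_arm", "kwargs": {"commands": [{"fingers": 0, "x": -0.1, "y": -0.1, "z": 0.4, "ax": 0, "ay": 0, "az": 0}, {"fingers": 0, "x": -0.1, "y": -0.1, "z": 0.4, "ax": 0, "ay": 0, "az": 0}, {"fingers": 0, "x": -0.1, "y": -0.1, "z": 0.5, "ax": 0, "ay": 0, "az": 0}]}}

```text
t: 26.45
tool_pos: [0.5251, 0.2902, 0.1895]
tcp_rot: [179.8, -10.0, 100.5]
contact_force: [-1.2, -2.7, 15.0]
grip_width: 0.0315
grip_force: 27.4
```

```bash
python3 - <<'E'
from mv import *
from see import *
c=np.array([.5217,.3075])
plan(dtilt(*(c+.0015*u(100.6)),.036,10.6,10))
see("scene",2,d=(.532,.253),a=(.542,.2835),b=(.512,.277),c=(.522,.314))
E
```

```text
t 26.45 q [-13.5229  48.6032 -25.555  101.6376  19.1272  30.3641 -36.3536] grasp [0.5207 0.3168 0.0368]
xyz [-0.7839 -0.0127 -0.0533] rot [ 0.207  -0.0194 -0.1267] | tcp [0.5264 0.2825 0.1886]
c ?
d [533.0262 252.3237] a [543.8808 283.0101] b [512.0461 277.113 ] 
d a 32.5 70.5
d b 32.5 130.2
a b 32.4 -169.5
```

{"fn": "step_arm", "kwargs": {"commands": [{"fingers": 0, "x": 0, "y": 0, "z": -0.15, "ax": 0, "ay": 0, "az": 0}, {"fingers": 0, "x": -0.3, "y": 0, "z": -0.2, "ax": 0, "ay": 0, "az": 0}, {"fingers": 0, "x": -0.6, "y": 0, "z": -0.25, "ax": 0, "ay": 0, "az": 0}, {"fingers": 0, "x": -0.8, "y": 0, "z": -0.28, "ax": 0, "ay": 0, "az": 0}, {"fingers": 0, "x": -0.8, "y": 0, "z": -0.28, "ax": 0, "ay": 0, "az": 0}]}}

```text
t: 27.05
tool_pos: [0.5259, 0.2825, 0.1895]
tcp_rot: [179.9, -10.1, 100.5]
contact_force: [0.1, 2.9, 5.5]
grip_width: 0.0315
grip_force: 26.2
```

```bash
python3 - <<'E'
from mv import *
from see import *
c=np.array([.5217,.3075])
plan(dtilt(*(c+.0015*u(100.6)),.036,10.6,10))
see("scene",3,d=(.532,.253),a=(.542,.2835),b=(.512,.277),c=(.522,.308))
s=grab_frame("scene");cv2.imwrite("pics/c4.png",cv2.resize(s[210:285,310:380],None,fx=8,fy=8,interpolation=cv2.INTER_CUBIC))
E
```

```text
t 27.05 q [-12.6046  48.5117 -25.8134 102.0671  19.1776  30.2686 -35.7171] grasp [0.5212 0.3093 0.0369]
xyz [-0.018   0.0471  0.086 ] rot [ 0.1116 -0.1106 -0.0972] | tcp [0.5264 0.2825 0.1886]
c ?
d [532.9916 252.2625] a [543.8756 283.0097] b [512.6221 276.1228] 
d a 32.6 70.5
d b 31.4 130.5
a b 32.0 -167.6
```

View pics/c4.png

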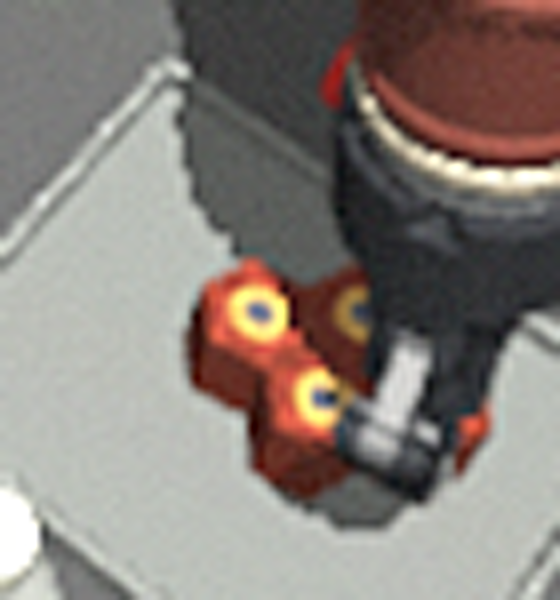

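The crop shows d, a and b still tight together, with c held behind the finger at (475,440). I push it in slightly further.

{"fn": "step_arm", "kwargs": {"commands": [{"fingers": 0, "x": -0.1, "y": 0, "z": -0.04, "ax": 0, "ay": 0, "az": 0}, {"fingers": 0, "x": -0.1, "y": 0, "z": -0.04, "ax": 0, "ay": 0, "az": 0}]}}

```text
t: 27.45
tool_pos: [0.5261, 0.2814, 0.1895]
tcp_rot: [179.9, -10.1, 100.5]
contact_force: [-0.3, 3.0, 4.7]
grip_width: 0.0315
grip_force: 26.2
```

```bash
python3 - <<'E'
from see import *
see("scene",3,d=(.532,.253),a=(.542,.2835),b=(.512,.277))
E
```

```text
d [533.1028 251.2897] a [543.7769 281.536 ] b [513.3381 273.9798] 
d a 32.1 70.6
d b 30.1 131.1
a b 31.4 -166.1
```

{"fn": "step_arm", "kwargs": {"commands": [{"fingers": 4.4, "x": 0, "y": 0, "z": 0, "ax": 0, "ay": 0, "az": 0}, {"fingers": 4.4, "x": 0, "y": 0, "z": 0, "ax": 0, "ay": 0, "az": 0}, {"fingers": 4.4, "x": 0.5, "y": 0, "z": -2, "ax": 0, "ay": 0, "az": 0}, {"fingers": 4.4, "x": 1.2, "y": 0, "z": -6, "ax": 0, "ay": 0, "az": 0}, {"fingers": 4.4, "x": 2, "y": 0, "z": -11, "ax": 0, "ay": 0, "az": 0}]}}

```text
t: 28.1
tool_pos: [0.5255, 0.2791, 0.2983]
tcp_rot: [-179.6, -9.7, 100.3]
contact_force: [0.9, 1.4, 0.8]
grip_width: 0.0438
grip_force: 0.0
```

{"fn": "step_arm", "kwargs": {"commands": [{"fingers": 4.4, "x": -15, "y": -11, "z": -3, "ax": 0, "ay": 0, "az": 0}, {"fingers": 4.4, "x": -15, "y": -11, "z": -3, "ax": 0, "ay": 0, "az": 0}, {"fingers": 4.4, "x": -15, "y": -11, "z": -3, "ax": 0, "ay": 0, "az": 0}, {"fingers": 4.4, "x": -15, "y": -11, "z": -3, "ax": 0, "ay": 0, "az": 0}, {"fingers": 4.4, "x": -15, "y": -11, "z": -3, "ax": 0, "ay": 0, "az": 0}]}}

```text
t: 28.6
tool_pos: [0.4431, 0.1039, 0.302]
tcp_rot: [-179.5, -9.6, 99.9]
contact_force: [-0.0, 0.8, 0.2]
grip_width: 0.0442
grip_force: 0.0
```

```bash
python3 - <<'E'
from see import *
g=dict(d=(.533,.2515),a=(.544,.282),b=(.5125,.276),c=(.522,.307))
see("scene",4,**g);see("top",4,**g)
s=grab_frame("scene");t=grab_frame("top")
f=lambda a,x,y,w,h,k:cv2.resize(a[y:y+h,x:x+w],None,fx=k,fy=k,interpolation=cv2.INTER_CUBIC)
cv2.imwrite("pics/c5.png",np.hstack([f(s,300,210,80,100,5),f(t,145,150,80,100,5)]))
E
```

```text
d [533.4365 249.4892] a [547.3036 278.496 ] b [512.1612 275.4026] c [521.8887 306.1641] 
d a 32.2 64.4
d b 33.5 129.4
d c 57.8 101.5
a b 35.3 -175.0
a c 37.6 132.6
b c 32.3 72.5
d [533.4042 251.3995] a [546.9278 280.7624] b [512.0662 277.1401] c [521.3923 307.5182] 
d a 32.3 65.3
d b 33.4 129.7
d c 57.4 102.1
a b 35.0 -174.1
a c 37.0 133.7
b c 31.8 72.9
```

View pics/c5.png

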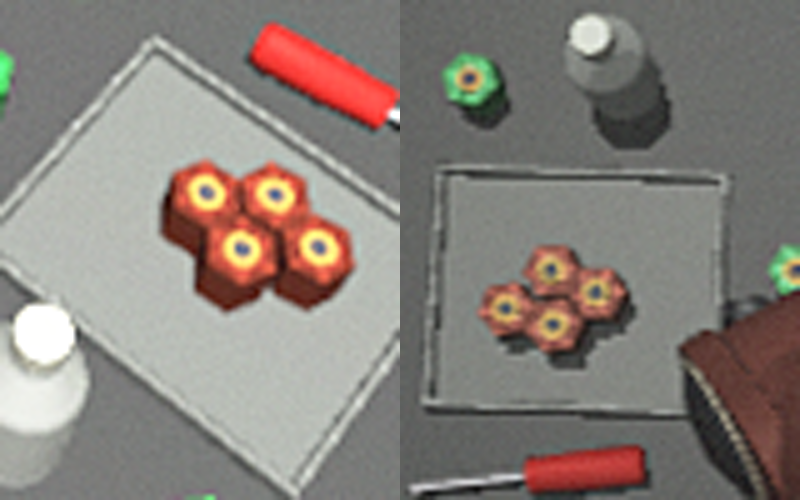

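The picture shows all four parts standing upright. Part a was nudged out by about 4 mm on release, leaving gaps to b and c. I will mend this by squeezing the pair a–c along its 131.5° axis.

```bash
python3 - <<'E'
from mv import *
plan(down(.5347,.2962,.12,-48.5),down(.5347,.2962,.036,-48.5))
E
```

```text
t 29.1 q [ 10.52  31.12 -35.41 118.43  13.54  34.34 -21.11] grasp [0.44 0.14 0.15]
xyz [15.77 12.14  5.68] rot [-5.15 -9.09 58.9 ] | tcp [0.53 0.3  0.27]
xyz [0.  0.  8.4] rot [0. 0. 0.] | tcp [0.53 0.3  0.19]
```

{"fn": "step_arm", "kwargs": {"commands": [{"fingers": 8.4, "x": 15.8, "y": 12.1, "z": 5.7, "ax": -5.15, "ay": -9.1, "az": 58.9}, {"fingers": 8.4, "x": 15.8, "y": 12.1, "z": 5.7, "ax": -5.15, "ay": -9.1, "az": 58.9}, {"fingers": 8.4, "x": 15.8, "y": 12.1, "z": 5.7, "ax": -5.15, "ay": -9.1, "az": 58.9}, {"fingers": 8.4, "x": 15.8, "y": 12.1, "z": 5.7, "ax": -5.15, "ay": -9.1, "az": 58.9}, {"fingers": 8.4, "x": 15.8, "y": 12.1, "z": 5.7, "ax": -5.15, "ay": -9.1, "az": 58.9}]}}

```text
t: 29.6
tool_pos: [0.5341, 0.3034, 0.2743]
tcp_rot: [-178.8, -3.0, 58.1]
contact_force: [-1.3, 0.7, -0.0]
grip_width: 0.0838
grip_force: 0.0
```

```bash
python3 - <<'E'
from mv import *
plan(down(.5347,.2962,.12,-48.5),down(.5347,.2962,.036,-48.5))
E
```

```text
t 29.6 q [-23.84  40.46 -12.02  96.4    8.16  41.8  -70.73] grasp [0.54 0.31 0.12]
xyz [-0.58  0.43 -0.11] rot [-1.59 -2.83 16.65] | tcp [0.53 0.3  0.27]
xyz [0.  0.  8.4] rot [0. 0. 0.] | tcp [0.53 0.3  0.19]
```

{"fn": "step_arm", "kwargs": {"commands": [{"fingers": 8.4, "x": 0, "y": 0, "z": 0, "ax": -1.6, "ay": -2.8, "az": 16.6}, {"fingers": 8.4, "x": 0, "y": 0, "z": 0, "ax": -1.6, "ay": -2.8, "az": 16.6}, {"fingers": 8.4, "x": 0, "y": 0, "z": 0, "ax": -1.6, "ay": -2.8, "az": 16.6}, {"fingers": 8.4, "x": 0, "y": 0, "z": 0, "ax": -1.6, "ay": -2.8, "az": 16.6}]}}

```text
t: 30.0
tool_pos: [0.5342, 0.296, 0.2747]
tcp_rot: [179.8, 0.2, 41.6]
contact_force: [-0.6, 0.1, -0.1]
grip_width: 0.0842
grip_force: 0.0
```

```bash
python3 - <<'E'
from mv import *
plan(down(.5347,.2962,.036,-48.5))
E
```

```text
t 30.0 q [-27.82  40.14  -5.41  96.23   5.34  44.07 -84.19] grasp [0.53 0.3  0.12]
xyz [ 0.08 -0.    8.37] rot [0.19 0.23 0.13] | tcp [0.53 0.3  0.19]
```

{"fn": "step_arm", "kwargs": {"commands": [{"fingers": 8.4, "x": 0.1, "y": 0, "z": 4, "ax": 0.2, "ay": 0.2, "az": 0}, {"fingers": 8.4, "x": 0.1, "y": 0, "z": 7, "ax": 0.2, "ay": 0.2, "az": 0}, {"fingers": 8.4, "x": 0.1, "y": 0, "z": 8.4, "ax": 0.2, "ay": 0.2, "az": 0}, {"fingers": 8.4, "x": 0.1, "y": 0, "z": 8.4, "ax": 0.2, "ay": 0.2, "az": 0}]}}

```text
t: 30.4
tool_pos: [0.5345, 0.2949, 0.1889]
tcp_rot: [-179.9, 0.3, 41.4]
contact_force: [-0.3, 0.2, -0.3]
grip_width: 0.0837
grip_force: 0.0
```

{"fn": "step_arm", "kwargs": {"commands": [{"fingers": 7.4, "x": 0, "y": 0, "z": 0, "ax": 0, "ay": 0, "az": 0}, {"fingers": 6.9, "x": 0, "y": 0, "z": 0, "ax": 0, "ay": 0, "az": 0}, {"fingers": 6.6, "x": 0, "y": 0, "z": 0, "ax": 0, "ay": 0, "az": 0}, {"fingers": 6.3, "x": 0, "y": 0, "z": 0, "ax": 0, "ay": 0, "az": 0}, {"fingers": 6.3, "x": 0, "y": 0, "z": 0, "ax": 0, "ay": 0, "az": 0}], "newtons": 20}}

```text
t: 30.9
tool_pos: [0.5357, 0.2962, 0.1928]
tcp_rot: [180.0, -0.2, 41.4]
contact_force: [-1.0, -0.5, 6.1]
grip_width: 0.0636
grip_force: 21.9
```

{"fn": "step_arm", "kwargs": {"commands": [{"fingers": 6.8, "x": 0, "y": 0, "z": 0, "ax": 0, "ay": 0, "az": 0}, {"fingers": 7, "x": 0, "y": 0, "z": 0, "ax": 0, "ay": 0, "az": 0}, {"fingers": 7, "x": 0, "y": 0, "z": -4, "ax": 0, "ay": 0, "az": 0}, {"fingers": 7, "x": 0, "y": 0, "z": -8.4, "ax": 0, "ay": 0, "az": 0}]}}

```text
t: 31.3
tool_pos: [0.5344, 0.2953, 0.2737]
tcp_rot: [-179.9, 0.4, 41.4]
contact_force: [1.2, 0.4, -0.3]
grip_width: 0.07
grip_force: 0.0
```

```bash
python3 - <<'E'
from see import *
g=dict(d=(.533,.2515),a=(.544,.282),b=(.512,.276),c=(.522,.307))
see("scene",3,**g)
E
```

```text
d [533.0136 249.0037] a [544.3251 281.4609] b [512.2887 274.7479] c [522.5112 305.0873] 
d a 34.4 70.8
d b 33.0 128.8
d c 57.1 100.6
a b 32.7 -168.2
a c 32.2 132.7
b c 32.0 71.4
```

{"fn": "step_arm", "kwargs": {"commands": [{"fingers": 8.2, "x": 0, "y": 0, "z": -1, "ax": 0, "ay": 0, "az": -40}, {"fingers": 8.2, "x": 0, "y": 0, "z": -1, "ax": 0, "ay": 0, "az": -40}, {"fingers": 8.2, "x": 0, "y": 0, "z": -1, "ax": 0, "ay": 0, "az": -40}, {"fingers": 8.2, "x": 0, "y": 0, "z": -1, "ax": 0, "ay": 0, "az": -40}, {"fingers": 8.2, "x": 0, "y": 0, "z": -1, "ax": 0, "ay": 0, "az": -40}]}}

```text
t: 31.95
tool_pos: [0.5347, 0.2952, 0.2832]
tcp_rot: [-179.8, 0.2, 81.7]
contact_force: [-0.0, 0.0, 1.0]
grip_width: 0.0817
grip_force: 0.0
```

{"fn": "step_arm", "kwargs": {"commands": [{"fingers": 8.2, "x": 0, "y": 0, "z": 0, "ax": 0, "ay": 0, "az": -40}, {"fingers": 8.2, "x": 0, "y": 0, "z": 0, "ax": 0, "ay": 0, "az": -40}, {"fingers": 8.2, "x": 0, "y": 0, "z": 0, "ax": 0, "ay": 0, "az": -40}, {"fingers": 8.2, "x": 0, "y": 0, "z": 0, "ax": 0, "ay": 0, "az": -40}, {"fingers": 8.2, "x": 0, "y": 0, "z": 0, "ax": 0, "ay": 0, "az": -40}]}}

```text
t: 32.45
tool_pos: [0.5347, 0.2952, 0.2831]
tcp_rot: [-179.8, -0.0, 121.7]
contact_force: [-0.2, 0.3, 0.2]
grip_width: 0.0819
grip_force: 0.0
```

```bash
python3 - <<'E'
from mv import *
plan(down(.5417,.2653,.12,71))
E
```

```text
t 32.45 q [-14.28  42.15 -28.18  95.36  24.77  49.06 -21.15] grasp [0.53 0.29 0.13]
xyz [-2.91 -0.97  0.81] rot [ -0.23  -0.09 -39.31] | tcp [0.54 0.27 0.27]
```

{"fn": "step_arm", "kwargs": {"commands": [{"fingers": 8.2, "x": -2.9, "y": -1, "z": 0.8, "ax": -0.2, "ay": 0, "az": -39.3}, {"fingers": 8.2, "x": -2.9, "y": -1, "z": 0.8, "ax": -0.2, "ay": 0, "az": -39.3}, {"fingers": 8.2, "x": -2.9, "y": -1, "z": 0.8, "ax": -0.2, "ay": 0, "az": -39.3}, {"fingers": 8.2, "x": -2.9, "y": -1, "z": 0.8, "ax": -0.2, "ay": 0, "az": -39.3}, {"fingers": 8.2, "x": -2.9, "y": -1, "z": 0.8, "ax": -0.2, "ay": 0, "az": -39.3}]}}

```text
t: 32.95
tool_pos: [0.5413, 0.2651, 0.2751]
tcp_rot: [180.0, -0.1, 161.0]
contact_force: [-0.4, 0.9, -0.8]
grip_width: 0.0822
grip_force: 0.0
```

{"fn": "step_arm", "kwargs": {"commands": [{"fingers": 8.2, "x": 0, "y": 0, "z": 0, "ax": 0, "ay": 0, "az": 0}]}}

```text
t: 33.05
tool_pos: [0.5414, 0.2651, 0.2751]
tcp_rot: [180.0, -0.1, 160.7]
contact_force: [0.5, 0.0, -0.7]
grip_width: 0.0821
grip_force: 0.0
```

```bash
python3 - <<'E'
from mv import *
plan(down(.5417,.2653,.037,71))
E
```

```text
t 33.05 q [ -5.63  44.66 -38.55  96.96  34.26  50.81  12.21] grasp [0.54 0.27 0.12]
xyz [-0.04  0.02  8.31] rot [ 0.03 -0.11 -0.31] | tcp [0.54 0.27 0.19]
```

{"fn": "step_arm", "kwargs": {"commands": [{"fingers": 8.2, "x": 0, "y": 0, "z": 4, "ax": 0, "ay": 0, "az": -0.2}, {"fingers": 8.2, "x": 0, "y": 0, "z": 7, "ax": 0, "ay": 0, "az": -0.2}, {"fingers": 8.2, "x": 0, "y": 0, "z": 8.3, "ax": 0, "ay": 0, "az": -0.2}, {"fingers": 8.2, "x": 0, "y": 0, "z": 8.3, "ax": 0, "ay": 0, "az": -0.2}]}}

```text
t: 33.45
tool_pos: [0.5411, 0.2655, 0.1916]
tcp_rot: [-179.9, -0.1, 160.9]
contact_force: [-0.9, 0.2, 0.6]
grip_width: 0.082
grip_force: 0.0
```

{"fn": "step_arm", "kwargs": {"commands": [{"fingers": 7.4, "x": 0, "y": 0, "z": 0, "ax": 0, "ay": 0, "az": 0}, {"fingers": 6.9, "x": 0, "y": 0, "z": 0, "ax": 0, "ay": 0, "az": 0}, {"fingers": 6.6, "x": 0, "y": 0, "z": 0, "ax": 0, "ay": 0, "az": 0}, {"fingers": 6.3, "x": 0, "y": 0, "z": 0, "ax": 0, "ay": 0, "az": 0}, {"fingers": 6.3, "x": 0, "y": 0, "z": 0, "ax": 0, "ay": 0, "az": 0}], "newtons": 20}}

```text
t: 33.95
tool_pos: [0.5423, 0.2661, 0.1955]
tcp_rot: [179.8, 0.2, 160.9]
contact_force: [-2.4, -1.2, 5.8]
grip_width: 0.0634
grip_force: 21.2
```

{"fn": "step_arm", "kwargs": {"commands": [{"fingers": 6.8, "x": 0, "y": 0, "z": 0, "ax": 0, "ay": 0, "az": 0}, {"fingers": 7, "x": 0, "y": 0, "z": 0, "ax": 0, "ay": 0, "az": 0}, {"fingers": 7, "x": 0, "y": 0, "z": -4, "ax": 0, "ay": 0, "az": 0}, {"fingers": 7, "x": 0, "y": 0, "z": -8.4, "ax": 0, "ay": 0, "az": 0}, {"fingers": 7, "x": 0, "y": 0, "z": -12, "ax": 0, "ay": 0, "az": 0}]}}

```text
t: 34.45
tool_pos: [0.5416, 0.266, 0.3157]
tcp_rot: [179.8, 0.1, 160.9]
contact_force: [0.7, 0.7, -0.7]
grip_width: 0.0696
grip_force: 0.0
```

{"fn": "step_arm", "kwargs": {"commands": [{"fingers": 7, "x": 2, "y": -19, "z": 0, "ax": 0, "ay": 0, "az": 0}, {"fingers": 7, "x": 2, "y": -19, "z": 0, "ax": 0, "ay": 0, "az": 0}, {"fingers": 7, "x": 2, "y": -19, "z": 0, "ax": 0, "ay": 0, "az": 0}, {"fingers": 7, "x": 2, "y": -19, "z": 0, "ax": 0, "ay": 0, "az": 0}]}}

```text
t: 34.85
tool_pos: [0.4592, 0.0903, 0.3131]
tcp_rot: [180.0, 0.0, 160.8]
contact_force: [0.1, 0.5, 0.2]
grip_width: 0.0699
grip_force: 0.0
```

```bash
python3 - <<'E'
from see import *
g=dict(d=(.533,.2515),a=(.544,.282),b=(.512,.276),c=(.522,.306))
see("scene",4,**g);see("top",4,**g)
s=grab_frame("scene");t=grab_frame("top")
f=lambda a,x,y,w,h,k:cv2.resize(a[y:y+h,x:x+w],None,fx=k,fy=k,interpolation=cv2.INTER_CUBIC)
cv2.imwrite("pics/c6.png",np.hstack([f(s,315,225,50,65,8),f(t,155,185,50,65,8)]))
t0=cv2.imread("pics/top0.png").astype(float)
m=avg("top",3)
for nm,(x,y,w,h) in dict(bottle=(175,148,22,28),driver=(145,235,52,16),round=(312,185,22,24)).items():
    print(nm,np.abs(m-t0)[y:y+h,x:x+w].mean())
E
```

```text
d [534.1771 251.1689] a [544.2399 281.6311] b [512.0792 275.0739] c [522.5115 305.677 ] 
d a 32.1 71.7
d b 32.6 132.8
d c 55.7 102.1
a b 32.8 -168.5
a c 32.4 132.1
b c 32.3 71.2
d [534.0536 253.274 ] a [543.8984 283.2189] b [512.0838 277.3131] c [522.1435 307.4346] 
d a 31.5 71.8
d b 32.6 132.4
d c 55.5 102.4
a b 32.4 -169.5
a c 32.6 131.9
b c 31.8 71.5
bottle 5.496572871572872
driver 4.959001068376069
round 6.3627946127946124
```

View pics/c6.png

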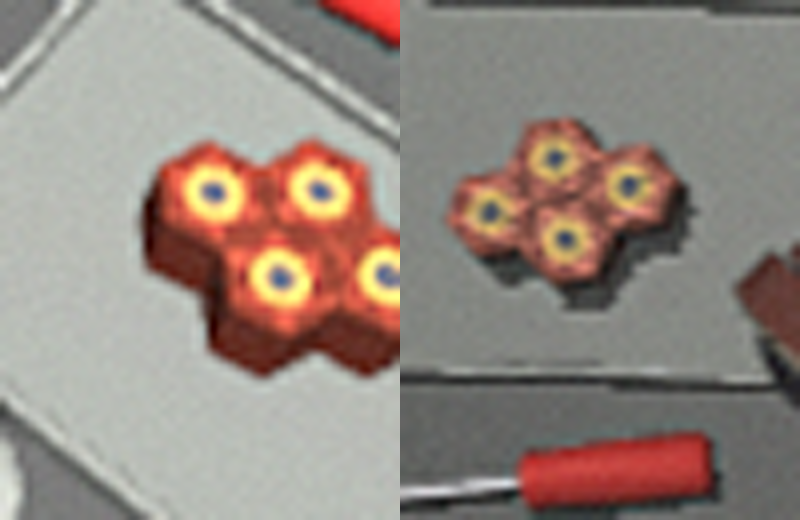

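The picture shows a compact diamond with all parts upright. All five contact pairs measure 32.8 mm or less, and the arm is clear, so I hand the job in.

```bash
python3 -c "
from workcell import *
print(sign_off())"
```

```text
the job is handed in; nothing more can be done
None
```

The job is handed in: the four hexagons stand upright in the tray as a compact diamond, with all five contact pairs measuring 32.8 mm or less between centres against the 34 mm limit. The round stand-off, bottle, screwdriver and microscope were not disturbed, as far as the last pictures and force readings show.

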